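Zero the scope's dial and present a lens barrel to it

TASK

First turn the offset dial on the inspection scope's controller until its white pointer stands at the red zero mark, and let go of it. Then take the lens barrel with the blue band out of the nest and hold it in the air in front of the tilted scope, its underside facing the scope's lens squarely, centred on the lens's line of sight and 100 mm from the lens; finish holding it there, still in the gripper. Do not touch the scope, and leave the other barrels, the bottle, the screwdriver and the dish where they are.

Things in the scene. Friction and masses are not known exactly. Their poses are not given: they have to be found in the camera images.
- barrel_blue: The lens barrel to inspect: upright black cylinder, 34 mm diameter, 60 mm tall, about 90 g, with a blue band near its top (46 to 58 mm up) and a blue ring on its top face, and a silver ring below. Origin: centre of its underside; z: its axis, towards its top. It stands in a pocket of the nest, underside 6 mm above the table, and lifts straight out. It may be gripped anywhere on its sides.
- barrel_a: Plain black lens barrel, same size as barrel_blue but with no blue band; stands in another pocket of the nest; must stay there. Origin: centre of its underside.
- barrel_b: Plain black lens barrel, same size as barrel_blue but with no blue band; stands in another pocket of the nest; must stay there. Origin: centre of its underside.
- barrel_c: Plain black lens barrel, same size as barrel_blue but with no blue band; stands in another pocket of the nest; must stay there. Origin: centre of its underside.
- barrel_d: Plain black lens barrel, same size as barrel_blue but with no blue band; stands in another pocket of the nest; must stay there. Origin: centre of its underside.
- nest: Fixed grey nest plate, 150 (x) by 230 (y) by 14 mm thick, with six round pockets 8 mm deep, 36 mm wide, in two rows: centres at x = -39 and +39 mm, y = -78, 0 and +78 mm in its frame. One pocket is empty (x = +39, y = 0), the other five hold barrels. Origin: centre of its underside; z up.
- scope_head: Fixed scope head: white tube, 44 mm diameter, 95 mm long, white ring light (54 mm wide) and dark lens at its upper end. Origin: centre of the lens's front face, 115 mm above the table. Its z axis is the line of sight, out of the lens, 30 degrees from vertical, leaning up and back roughly towards the robot (towards -x at yaw 0; the scope stands turned up to 0.3 rad either way).
- scope: The whole fixed scope: base, bracket and head. Origin on the table directly below the centre of the lens's front face; the base reaches from 35 mm in front (-x) to 95 mm behind (+x) of it, 45 mm to each side; z up.
- focus (a point): The inspection point in the air on the scope's line of sight, 100 mm out of the lens (about 200 mm above the table): the centre of the barrel's underside belongs here.
- console: Fixed grey controller box of the scope, 120 (x) by 110 (y) by 45 mm high, with the dial in the middle of its top. Origin: centre of its underside; z up. The long red zero mark on its dial plate lies on the -x side of the dial (in the box's frame), roughly towards the robot; white ticks either side.
- offset_dial (a joint): Angle of the offset dial (rad), 0 when its white pointer is at the red zero mark, growing anticlockwise seen from above; range -1.7 to 1.7; starts between 0.5 and 1.35, so it needs turning clockwise. About 0.04 N m of friction; it stays where it is left.
- dial_grip (a point): Point on the dial's axis, 79 mm above the table, at the height to grip. The dial is a dark disc of 56 mm diameter (its top 59 mm above the table) carrying a grey bar, 46 mm long, 12 mm wide, 24 mm high (59 to 83 mm above the table), to be pinched across its 12 mm width. The bar lies along the console's x axis when the dial reads 0, the white pointer on its -x half.
- solvent: White bottle with a steel cap, 58 mm in diameter, 140 mm tall, standing behind the nest; leave alone. Origin: centre of its underside.
- screwdriver: Yellow-handled screwdriver lying on the table between robot and scope; leave alone. Origin: on its underside, near the middle.
- capdish: Small steel dish, 90 mm in diameter, 30 mm high, behind the console; leave alone. Origin: centre of its underside.
Mind the look-alikes: they are no part of the job. Leave any yellow look-alike of the console alone. What is shaped like the barrel_blue but pink is not meant.

How it is judged:
By the outcome, as a careful person would: the job done as asked, in the order asked, and still so for the second after the job is handed in, while the arm keeps its last pose, push and grip.
It also fails if it takes over 54 s, if anything falls off the work surface, if the arm or the gripper's body presses on something with over 40 N, if the wrist force passes 120 N, or if a joint passes its speed limit or range.

ROBOT

A 6-joint arm with a two-finger parallel gripper is mounted at the origin on the work surface. World frame = base frame: x ahead of the robot, y to its left, z up, the work surface at z = 0. Lengths are in m, angles in rad, forces in N, time in s.
With the tool pointing down it reaches from about 0.375 to 0.925 m from the base axis. Payload 5.7 kg.
Tool frame: the origin (TCP) lies at the very end of the fingers, on their centre line; the grasp point (between the pads) lies 19 mm behind it; z points along the fingers, y is the line along which they close (so a half turn about z gives the same grasp; the last joint's range is limited). The gripper opens to 85 mm and grips with 20 to 120 N. Pads are 22 mm wide; open, the fingers measure 114 mm over their backs; the gripper's body (76 mm by 85 mm) begins 54 mm behind the grasp point. The pads swing forward as they close: fully open they stand 13 mm farther back than shut.
Start: joints at [1.059, 0.359, 1.51, -0, 1.272, -0.115], TCP at [0.232, 0.553, 0.231] pointing down, gripper open.
Joint ranges: [-2.97, 2.97], [-1.01, 2.36], [0.21, 2.38], [-0.96, 4.11], [0.2, 2.71], [-2.98, 2.98]. Speed limits (rad/s): [2.39, 2.39, 3.14, 3.14, 3.14, 3.14].

INTERFACE

Orientations are given as a unit quaternion [w, x, y, z].
In Python, from station import monitor, cams, r gives the robot as it stands.
- The arm moves only by the tool move_arm, never from a script. Its argument "motion" is a list of rows, each an object with "xyz": the shift along the tool's x, y, z scaled (see below), a list of three; "spin": the turn about the tool's z scaled (see below). In form: [{"xyz": [x, y, z], "spin": spin}, ...]. A call has 1 to 12 rows; each row is the pose to reach, as a shift and turn from the pose commanded when the call began, along the tool's axes at that moment; what a row does not reach only later rows make up. The controller multiplies each number of a shift by 0.08 m and each number of a turn by 90 degrees. A row lasts 1/10 s, in which the tool goes at most 50 mm and 8.59 degrees, less where a joint would pass 70% of its speed; a pose out of reach is approached as far as the arm can. A call with a number of a shift or a turn outside -1 to 1 is refused whole. A call with a gripper value outside its range is refused whole. "hand" is the opening, from -1 (shut) to 1 (fully open), set as the call begins (left out, the last holds). The fingers move at their own pace and stop on an object; "force" is the grip in N (left out, the last holds). Time passes only in rows, so rows that repeat a pose let the fingers close. It gives the time, the measured TCP pose, the force, the opening and the grip force at its end, in the units of the state.
- monitor.sense(): the state, without advancing time (a new reading comes with each control period).
- cams.get_image(name): name is "side" or "top"; returns a dict with "img" (480x640x3 uint8, red, green, blue), "fx", "fy", "cx", "cy" (pixels), "view" (4x4, takes a point from world to camera coordinates). Camera axes: x right, y down, z forward; pixel columns grow to the right and rows downward; lengths in m; the calibration is good to about 2 mm. A picture is of the moment at which its call begins. There is no depth.
- r.hand_in(): hands the job in; it is judged then, once.
The state is a dict: "clock": time; "joint_pos": joint angles; "dq": joint speeds; "joint_torque": joint torques, N m; "tool_pos": TCP position; "tcp_rot": TCP orientation; "ft_force": force on the tool from outside, world axes, zero at the start; "wrist_torque": the same for the moment, N m; "grip_width": finger opening in m; "grip_force": force on a finger pad.
Only numpy, scipy, OpenCV 4.12 (cv2) and the standard library are available. Lean on these libraries where they do the work, as an engineer would, in place of code of your own. Each camera call takes 0.05 s, during which the arm holds its last target. There are 200 camera calls.

## Working session

There is one attempt and no reset: what is moved stays moved. The work goes in short steps, Python scripts to look and compute and a tool call to move; the robot and the scene stay as the last step left them, time stands still between calls to the robot, and variables do not carry over. Pictures are saved under pics/ and viewed, at most 10 in all, crops included, and the job is handed in when it is done.

Besides the shell and the picture viewer there is one more tool, called after "Request:" as a command line: name --argument value ..., lists and objects as JSON in quotes. move_arm: Moves the arm, as the interface text tells. Shifts and turns lie within -1 to 1; 1 stands for 0.08 m of shift or 90 degrees of turn. Its arguments: {"type":"object","properties":{"motion":{"type":"array"},"hand":{"type":"number"},"force":{"type":"number"}},"required":["motion"]}

```bash
ls; mkdir -p pics; python3 - <<'E'
from station import monitor,cams,r
import cv2,numpy as np
for n in("top","side"):
    d=cams.get_image(n); cv2.imwrite(f"pics/{n}0.png",d["img"][:,:,::-1]); print(n,d["fx"],d["fy"],d["cx"],d["cy"],np.round(d["view"],4).tolist())
    np.savez(f"{n}0.npz",**d)
s=monitor.sense(); print(s)
E
```

```text
pics
top 486.04673994441913 486.04673994441913 315.71601621942455 243.51268702358038 [[0.0094, -1.0, -0.0018, 0.0289], [-0.9794, -0.0088, -0.2018, 0.5529], [0.2018, 0.0036, -0.9794, 1.3693], [0.0, 0.0, 0.0, 1.0]]
side 490.53878649791096 490.53878649791096 325.65002643158374 237.57219854934374 [[-0.8872, -0.4613, -0.0061, 0.4812], [-0.3542, 0.6897, -0.6316, 0.2775], [0.2955, -0.5582, -0.7753, 1.1095], [0.0, 0.0, 0.0, 1.0]]
{'clock': 0.1, 'joint_pos': array([ 1.05891746e+00,  3.59477607e-01,  1.51131160e+00,  1.95139626e-05,
        1.27252767e+00, -1.15096923e-01]), 'dq': array([-0.00157984, -0.001037  , -0.00299199,  0.00223069, -0.00236023,
       -0.0018441 ]), 'joint_torque': array([ 2.43216309e-04, -5.28657281e+01, -2.79350120e+01,  2.24099659e-05,
        5.05311458e-03,  2.98824568e-05]), 'tool_pos': array([0.23156735, 0.55284688, 0.23051588]), 'tcp_rot': array([-2.74726664e-04,  1.97094865e-01,  9.80384043e-01, -8.17222632e-04]), 'ft_force': array([-0.40923138, -0.66387824,  0.60667511]), 'wrist_torque': array([0.0345619 , 0.0255567 , 0.05542551]), 'grip_force': 0.0, 'grip_width': 0.08552416735415855}
```

View pics/top0.png

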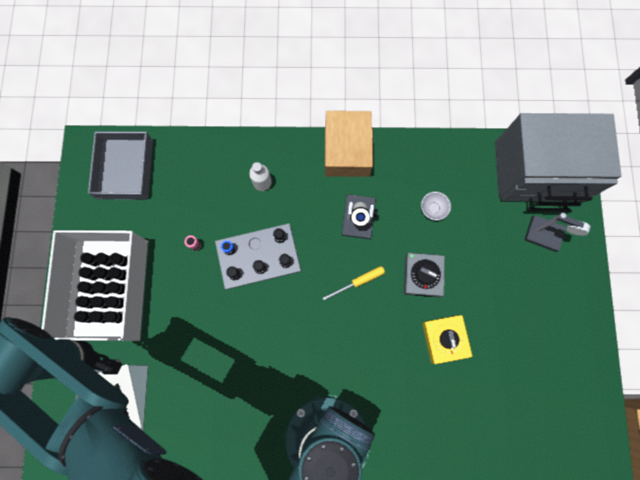

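View pics/side0.png

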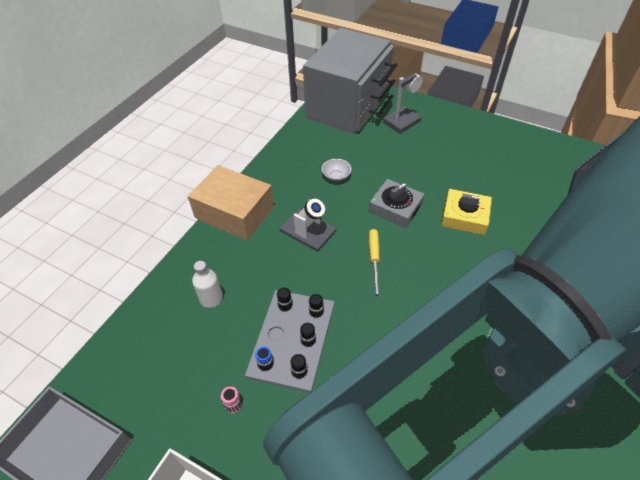

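Top view: blue barrel at (228,247), scope lens at (361,216), console with dial at (427,272), the yellow console look-alike at (448,340) and the pink barrel at (192,242). The side view shows blue at (264,355), lens at (316,208) and dial at (398,195). I'll enlarge crops.

```bash
python3 - <<'E'
import cv2,numpy as np
t=cv2.imread("pics/top0.png");s=cv2.imread("pics/side0.png")
def c(i,x,y,w,h,k): return cv2.resize(i[y:y+h,x:x+w],None,fx=k,fy=k,interpolation=cv2.INTER_CUBIC)
a=np.hstack([c(t,330,185,60,60,6),c(t,400,245,50,60,6)])
b=np.hstack([c(s,275,190,65,60,6),c(s,365,175,45,60,6)])
w=min(a.shape[1],b.shape[1])
o=np.vstack([a[:300,:w],b[:300,:w]]); 
cv2.imwrite("pics/crop.png",o);print(o.shape)
E
```

```text
(600, 660, 3)
```

View pics/crop.png

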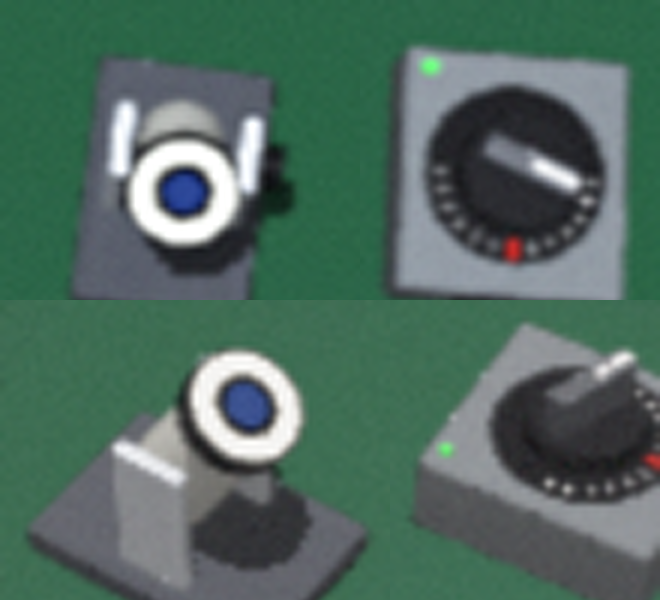

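Crops: the lens is at top (360.5,217). The pointer (bar top) is about at (492,273)→ source px, lower right of the dial axis, with the red mark at (485.5…)/6, towards the robot. Next I'll convert these to world coordinates using masks.

```bash
cat > h.py <<'E'
import cv2,numpy as np
def ray(d,p):
    V=np.asarray(d["view"]);R=V[:3,:3];o=-R.T@V[:3,3]
    v=R.T@np.array([(p[0]-d["cx"])/d["fx"],(p[1]-d["cy"])/d["fy"],1.]);return o,v/np.linalg.norm(v)
def onz(d,p,z):
    o,v=ray(d,p);return o+v*(z-o[2])/v[2]
def tri(a,p,b,q):
    (o1,v1),(o2,v2)=ray(a,p),ray(b,q)
    t=np.linalg.lstsq(np.c_[v1,-v2],o2-o1,rcond=None)[0];A=o1+t[0]*v1;B=o2+t[1]*v2
    return (A+B)/2,np.linalg.norm(A-B)
def proj(d,P):
    c=np.asarray(d["view"])@np.r_[P,1];return np.array([d["fx"]*c[0]/c[2]+d["cx"],d["fy"]*c[1]/c[2]+d["cy"]])
def blobs(m,box,amin=4):
    x,y,w,h=box;k=np.zeros(m.shape,np.uint8);k[y:y+h,x:x+w]=m[y:y+h,x:x+w]
    n,l,s,c=cv2.connectedComponentsWithStats(k)
    return [(int(s[i,4]),c[i],l==i) for i in sorted(range(1,n),key=lambda i:-s[i,4]) if s[i,4]>=amin]
E
python3 - <<'E'
from h import *
T=dict(np.load("top0.npz"));S=dict(np.load("side0.npz"))
np.set_printoptions(precision=4,suppress=True)
def ch(d):return [d["img"][:,:,i].astype(int) for i in range(3)]
def blue(d):
    r,g,b=ch(d);return ((b>r+40)&(b>g+30)).astype(np.uint8)
def red(d):
    r,g,b=ch(d);return ((r>g+70)&(r>b+70)).astype(np.uint8)
def white(d,t=190):
    r,g,b=ch(d);return ((r>t)&(g>t)&(b>t)).astype(np.uint8)
lt=blobs(blue(T),(340,200,40,35))[0];ls=blobs(blue(S),(295,190,40,40))[0]
print("lens tri",tri(T,lt[1],S,ls[1]),"z115",onz(T,lt[1],.115),onz(S,ls[1],.115))
wt=blobs(white(T),(345,200,30,40));ws=blobs(white(S),(295,190,40,40))
for d,w in((T,wt),(S,ws)):
    (c,ax,a)=cv2.fitEllipse(max(cv2.findContours(w[0][2].astype(np.uint8),0,1)[0],key=len)); print("ring",w[0][0],c,ax,onz(d,c,.115))
bt=blobs(blue(T),(210,230,30,30))[0];bs=blobs(blue(S),(250,340,30,30))[0]
print("barrel blue",bt[:2],bs[:2],tri(T,bt[1],S,bs[1]),onz(T,bt[1],.063),onz(S,bs[1],.06))
# console top
r,g,b=ch(T)
def ng(d,box):
    r,g,b=ch(d);m=(g<r+22).astype(np.uint8);return blobs(m,box)[0]
def wrect(d,m,z):
    c=max(cv2.findContours(m.astype(np.uint8),0,1)[0],key=len)[:,0]
    W=np.array([onz(d,p,z)[:2] for p in c]);return cv2.minAreaRect((W*1000).astype(np.float32))
gm=((r>105)&(abs(r-g)<25)&(abs(g-b)<25)).astype(np.uint8)
k=blobs(gm,(395,240,60,62))[0];print("console top",k[0],wrect(T,k[2],.045))
rm=blobs(red(T),(405,250,40,50))[:2];print("red",[(a,c,onz(T,c,.0455)) for a,c,_ in rm])
for t in(190,210):
  p=blobs(white(T,t),(420,255,25,25),2)[:3];print("pointer",[(a,c,onz(T,c,.083)) for a,c,_ in p])
p=blobs(white(S,190),(385,175,30,25),2)[:2];print("ptr side",[(a,c,onz(S,c,.083)) for a,c,_ in p])
k=ng(T,(335,190,48,52));print("base",k[0],wrect(T,k[2],.008))
k=ng(T,(210,220,95,75));print("nest",k[0],wrect(T,k[2],.014))
E
```

```text
lens tri (array([ 0.6184, -0.092 ,  0.1157]), np.float64(0.0016995246029838232)) z115 [ 0.6194 -0.0919  0.115 ] [ 0.6179 -0.0926  0.115 ]
ring 177 (361.64337158203125, 215.14451599121094) (15.106974601745605, 23.42603302001953) [ 0.6241 -0.096   0.115 ]
ring 147 (315.57391357421875, 207.14236450195312) (15.135421752929688, 18.188419342041016) [ 0.6185 -0.0922  0.115 ]
barrel blue (116, array([226.3017, 246.0776])) (171, array([263.076 , 354.8655])) (array([0.5416, 0.2956, 0.0574]), np.float64(0.001660556495477543)) [0.5413 0.2947 0.063 ] [0.5398 0.2964 0.06  ]
console top 742 ((467.6580810546875, -285.4927673339844), (107.77946472167969, 117.69609069824219), 86.20439147949219)
red [(9, array([425., 286.]), array([ 0.4318, -0.2843,  0.0455]))]
pointer [(16, array([432. , 273.5]), array([ 0.4632, -0.2971,  0.083 ]))]
pointer [(10, array([432. , 273.5]), array([ 0.4632, -0.2971,  0.083 ]))]
ptr side [(7, array([401.8571, 185.2857]), array([ 0.4607, -0.298 ,  0.083 ]))]
base 1222 ((648.8048095703125, -102.07656860351562), (102.25908660888672, 131.4021453857422), 82.5750732421875)
nest 3688 ((522.124267578125, 208.46694946289062), (151.82240295410156, 231.83448791503906), 14.326786994934082)
```

```bash
python3 - <<'E'
from h import *
T=dict(np.load("top0.npz"));S=dict(np.load("side0.npz"))
np.set_printoptions(precision=4,suppress=True)
a=lambda p,z:onz(T,(330+p[0]/6-.4,185+p[1]/6-.4),z)
b=lambda p,z:onz(T,(400+(p[0]-360)/6-.4,245+p[1]/6-.4),z)
def ang(P,Q):d=Q-P;return np.degrees(np.arctan2(d[1],d[0]))
print("left edge",ang(a((73,297),.01),a((102,60),.01)),"top edge",ang(a((272,78),.01),a((102,60),.01))-90)
print("plates",ang(a((120,175),.08),a((127,100),.08)),ang(a((248,192),.08),a((256,118),.08)),ang(a((252,155),.08),a((123,138),.08))-90)
P,Q=b((488,148),.083),b((577,184),.083);print("bar",P,Q,(P+Q)/2,ang(P,Q))
# edge fits on base left side: per-row transition
g=T["img"].astype(int);m=(g[:,:,1]<g[:,:,0]+22)
L=[]
for y in range(200,233):
    x=np.argmax(m[y,335:380])+335
    f=lambda x:g[y,x,1]-g[y,x,0]
    lo,hi=f(x),f(x-1);xs=x-(22-lo)/(hi-lo) if hi!=lo else x
    L.append(onz(T,(xs,y),.01)[:2])
l=cv2.fitLine(np.float32(L),cv2.DIST_HUBER,0,.01,.01).ravel();print("left fit",np.degrees(np.arctan2(l[1],l[0])))
E
```

```text
left edge -6.878954634152309 top edge -5.802621675700621
plates -5.417649278790312 -6.7327565231858655 -7.286502705209145
bar [ 0.475  -0.2661  0.083 ] [ 0.4582 -0.3076  0.083 ] [ 0.4666 -0.2869  0.083 ] -112.06802973823369
left fit -7.2632256
```

Request:
move_arm --motion '[{"xyz": [-1,0,0],"spin": 0.1},{"xyz": [-1,0,0],"spin": 0.2},{"xyz": [-1,0,0],"spin": 0.3},{"xyz": [-1,0,0],"spin": 0.4},{"xyz": [-1,0,0],"spin": 0.5},{"xyz": [-1,0,0],"spin": 0.6},{"xyz": [-1,0,0],"spin": 0.7},{"xyz": [-1,0,0],"spin": 0.8},{"xyz": [-1,0,0],"spin": 0.9},{"xyz": [-1,0,0],"spin": 0.992},{"xyz": [-1,0,0],"spin": 0.992},{"xyz": [-1,0,0],"spin": 0.992}]' --hand -0.15 --force 40

```text
clock: 1.3
tool_pos: [0.3054, 0.5222, 0.2308]
tcp_rot: [0.0, 0.829, 0.559, -0.001]
ft_force: [0.3, 0.9, -0.5]
grip_width: 0.036
grip_force: 0.0
```

Request:
move_arm --motion '[{"xyz": [-0.4,0.4,0],"spin": 0},{"xyz": [-0.8,0.8,0],"spin": 0},{"xyz": [-1,1,0],"spin": 0}]'

```text
clock: 1.6
tool_pos: [0.3501, 0.4154, 0.2308]
tcp_rot: [0.001, 0.829, 0.56, -0.001]
ft_force: [-0.3, 0.8, 0.3]
grip_width: 0.0362
grip_force: 0.0
```

Request:
move_arm --motion '[{"xyz": [-0.4,0.4,0],"spin": 0},{"xyz": [-0.8,0.8,0],"spin": 0},{"xyz": [-1,1,0],"spin": 0}]'

```text
clock: 1.9
tool_pos: [0.3945, 0.3112, 0.2311]
tcp_rot: [0.001, 0.829, 0.559, -0.001]
ft_force: [0.8, 0.3, 0.1]
grip_width: 0.0362
grip_force: 0.0
```

Request:
move_arm --motion '[{"xyz": [-0.4,0.4,0],"spin": 0},{"xyz": [-0.8,0.8,0],"spin": 0},{"xyz": [-1,1,0],"spin": 0}]'

```text
clock: 2.2
tool_pos: [0.439, 0.2072, 0.2312]
tcp_rot: [0.001, 0.829, 0.559, -0.0]
ft_force: [-0.6, 0.7, 0.2]
grip_width: 0.0365
grip_force: 0.0
```

Request:
move_arm --motion '[{"xyz": [-0.4,0.4,0],"spin": 0},{"xyz": [-0.8,0.8,0],"spin": 0},{"xyz": [-1,1,0],"spin": 0},{"xyz": [-1,1,0],"spin": 0}]'

```text
clock: 2.6
tool_pos: [0.4836, 0.1032, 0.2312]
tcp_rot: [0.001, 0.83, 0.558, -0.0]
ft_force: [-0.1, 1.2, 0.5]
grip_width: 0.0361
grip_force: 0.0
```

Request:
move_arm --motion '[{"xyz": [-0.46,0.16,0],"spin": 0},{"xyz": [-0.917,0.3275,0],"spin": 0}]'

```text
clock: 2.8
tool_pos: [0.4786, 0.0285, 0.2311]
tcp_rot: [-0.0, 0.828, 0.561, -0.0]
ft_force: [0.2, -0.4, 0.8]
grip_width: 0.0359
grip_force: 0.0
```

Request:
move_arm --motion '[{"xyz": [-0.46,0.16,0],"spin": 0},{"xyz": [-0.917,0.3275,0],"spin": 0}]'

```text
clock: 3.0
tool_pos: [0.4753, -0.0499, 0.2312]
tcp_rot: [-0.0, 0.828, 0.56, 0.0]
ft_force: [1.8, -1.0, 0.1]
grip_width: 0.036
grip_force: 0.0
```

Request:
move_arm --motion '[{"xyz": [-0.46,0.16,0],"spin": 0},{"xyz": [-0.917,0.3275,0],"spin": 0}]'

```text
clock: 3.2
tool_pos: [0.4723, -0.1279, 0.2313]
tcp_rot: [-0.0, 0.828, 0.56, 0.0]
ft_force: [0.9, 0.1, -0.0]
grip_width: 0.0364
grip_force: 0.0
```

Request:
move_arm --motion '[{"xyz": [-0.46,0.16,0],"spin": 0},{"xyz": [-0.917,0.3275,0],"spin": 0}]'

```text
clock: 3.4
tool_pos: [0.4693, -0.2057, 0.2312]
tcp_rot: [-0.0, 0.828, 0.56, 0.0]
ft_force: [0.4, 0.2, 0.1]
grip_width: 0.0366
grip_force: 0.0
```

Request:
move_arm --motion '[{"xyz": [-0.46,0.16,0.4],"spin": 0},{"xyz": [-0.917,0.3275,0.9],"spin": 0},{"xyz": [-0.917,0.3275,1],"spin": 0},{"xyz": [-0.917,0.3275,1],"spin": 0},{"xyz": [-0.917,0.3275,1],"spin": 0}]'

```text
clock: 3.9
tool_pos: [0.4665, -0.2818, 0.1516]
tcp_rot: [-0.001, 0.829, 0.56, 0.0]
ft_force: [1.1, 0.2, 0.5]
grip_width: 0.0365
grip_force: 0.0
```

```bash
python3 - <<'E'
from station import monitor,cams,r
from h import *
o=[]
for n,x,y in(("top",380,225),("side",355,150)):
    d=cams.get_image(n);np.savez(f"{n}1.npz",**d);o.append(cv2.resize(d["img"][y:y+90,x:x+90,::-1],(400,400),interpolation=cv2.INTER_CUBIC))
cv2.imwrite("pics/d1.png",np.hstack(o))
s=monitor.sense();print(s["tool_pos"],s["tcp_rot"])
E
```

```text
[ 0.46722119 -0.28222177  0.15264835] [7.25315062e-04 8.28595291e-01 5.59847448e-01 3.91818525e-04]
```

View pics/d1.png

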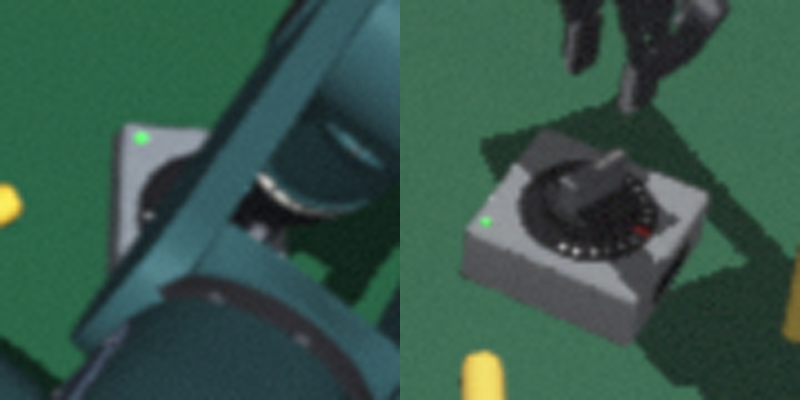

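The side view shows both fingertips above the dial, spanning the bar across its width. The top view is blocked by the arm. I'm descending and gripping.

Request:
move_arm --motion '[{"xyz": [-0.05,0.02,0.15],"spin": 0},{"xyz": [-0.05,0.02,0.4],"spin": 0},{"xyz": [-0.05,0.02,0.65],"spin": 0},{"xyz": [-0.05,0.02,0.85],"spin": 0},{"xyz": [-0.05,0.02,0.85],"spin": 0}]'

```text
clock: 4.5
tool_pos: [0.4652, -0.2862, 0.0816]
tcp_rot: [-0.002, 0.829, 0.559, -0.001]
ft_force: [-0.1, 0.0, -0.1]
grip_width: 0.0364
grip_force: 0.0
```

Request:
move_arm --motion '[{"xyz": [0,0,0.15],"spin": 0},{"xyz": [0,0,0.25],"spin": 0},{"xyz": [0,0,0.25],"spin": 0},{"xyz": [0,0,0.25],"spin": 0}]'

```text
clock: 4.9
tool_pos: [0.4664, -0.2877, 0.0634]
tcp_rot: [0.0, 0.829, 0.559, -0.0]
ft_force: [1.1, 0.2, -0.0]
grip_width: 0.0361
grip_force: 0.0
```

Request:
move_arm --motion '[{"xyz": [0,0,0],"spin": 0},{"xyz": [0,0,0],"spin": 0},{"xyz": [0,0,0],"spin": 0},{"xyz": [0,0,0],"spin": 0},{"xyz": [0,0,0],"spin": 0},{"xyz": [0,0,0],"spin": 0}]' --hand -1 --force 30

```text
clock: 5.5
tool_pos: [0.4665, -0.2879, 0.0639]
tcp_rot: [0.0, 0.829, 0.559, -0.0]
ft_force: [-1.8, 0.0, 5.5]
grip_width: 0.0111
grip_force: 34.0
```

Request:
move_arm --motion '[{"xyz": [0,0,0],"spin": 0.09},{"xyz": [0,0,0],"spin": 0.18},{"xyz": [0,0,0],"spin": 0.27},{"xyz": [0,0,0],"spin": 0.36},{"xyz": [0,0,0],"spin": 0.45},{"xyz": [0,0,0],"spin": 0.54},{"xyz": [0,0,0],"spin": 0.63},{"xyz": [0,0,0],"spin": 0.72},{"xyz": [0,0,0],"spin": 0.795},{"xyz": [0,0,0],"spin": 0.795},{"xyz": [0,0,0],"spin": 0.795},{"xyz": [0,0,0],"spin": 0.795}]'

```text
clock: 6.7
tool_pos: [0.4646, -0.2851, 0.0638]
tcp_rot: [-0.002, 1.0, -0.031, -0.002]
ft_force: [-5.0, 7.9, 13.6]
grip_width: 0.0112
grip_force: 35.2
```

Request:
move_arm --motion '[{"xyz": [0,0,0],"spin": 0},{"xyz": [0,0,0],"spin": 0},{"xyz": [0,0,0],"spin": 0},{"xyz": [0,0,0],"spin": 0}]' --hand -0.15

```text
clock: 7.1
tool_pos: [0.4665, -0.2879, 0.0632]
tcp_rot: [0.0, 1.0, -0.031, 0.0]
ft_force: [0.7, -0.6, 0.5]
grip_width: 0.0363
grip_force: 0.0
```

Request:
move_arm --motion '[{"xyz": [0,0,-0.3],"spin": 0},{"xyz": [0,0,-0.7],"spin": 0},{"xyz": [0,0,-1],"spin": 0},{"xyz": [0,0,-1],"spin": 0}]'

```text
clock: 7.5
tool_pos: [0.4685, -0.2895, 0.1466]
tcp_rot: [0.002, 1.0, -0.031, 0.003]
ft_force: [0.2, -1.3, -0.3]
grip_width: 0.0364
grip_force: 0.0
```

```bash
python3 - <<'E'
from station import monitor,cams,r
from h import *
o=[]
for n,x,y in(("top",395,235),("side",365,165)):
    d=cams.get_image(n);np.savez(f"{n}2.npz",**d);o.append(cv2.resize(d["img"][y:y+65,x:x+65,::-1],(400,400),interpolation=cv2.INTER_CUBIC))
cv2.imwrite("pics/d2.png",np.hstack(o))
s=monitor.sense();print(s["tool_pos"],s["tcp_rot"],s["clock"])
E
```

```text
[ 0.46652691 -0.28793137  0.14351473] [ 4.00114402e-04  9.99514209e-01 -3.11609179e-02  4.26764931e-04] 7.6
```

View pics/d2.png

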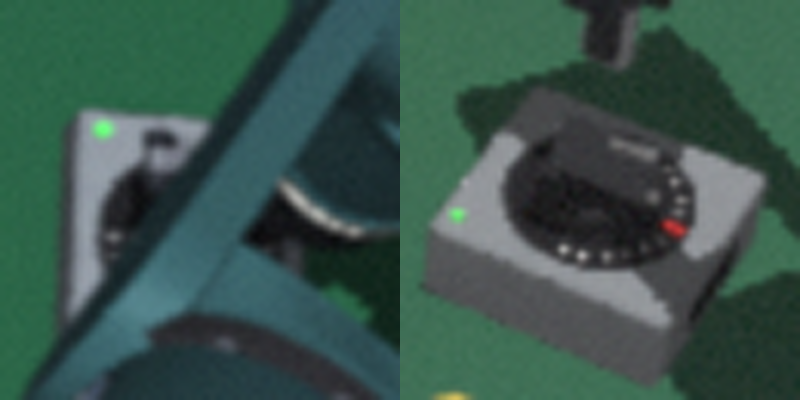

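The side view shows the pointer half of the bar aimed at the red mark, and the dial is released. I'm heading for the nest and will check the dial again once the arm is clear of it.

Request:
move_arm --motion '[{"xyz": [0,-0.4,-0.4],"spin": 0},{"xyz": [0,-0.8,-0.75],"spin": 0},{"xyz": [0,-1,-0.75],"spin": 0}]'

```text
clock: 7.9
tool_pos: [0.4723, -0.2066, 0.205]
tcp_rot: [0.0, 1.0, -0.031, 0.001]
ft_force: [0.3, 0.3, 0.6]
grip_width: 0.0361
grip_force: 0.0
```

Request:
move_arm --motion '[{"xyz": [0,-0.5,0],"spin": 0},{"xyz": [0,-1,0],"spin": 0}]'

```text
clock: 8.1
tool_pos: [0.4755, -0.1269, 0.2017]
tcp_rot: [-0.0, 0.999, -0.032, -0.001]
ft_force: [0.9, 0.2, -0.1]
grip_width: 0.0364
grip_force: 0.0
```

Request:
move_arm --motion '[{"xyz": [0,-0.5,0],"spin": 0},{"xyz": [0,-1,0],"spin": 0}]'

```text
clock: 8.3
tool_pos: [0.48, -0.0465, 0.2014]
tcp_rot: [-0.0, 1.0, -0.031, -0.001]
ft_force: [-0.1, -0.0, -0.3]
grip_width: 0.0363
grip_force: 0.0
```

Request:
move_arm --motion '[{"xyz": [0,-0.5,0],"spin": 0},{"xyz": [0,-1,0],"spin": 0}]'

```text
clock: 8.5
tool_pos: [0.485, 0.0333, 0.2014]
tcp_rot: [0.0, 1.0, -0.031, -0.001]
ft_force: [-0.1, 0.2, -0.0]
grip_width: 0.0363
grip_force: 0.0
```

Request:
move_arm --motion '[{"xyz": [0,-0.5,0],"spin": 0},{"xyz": [0,-1,0],"spin": 0},{"xyz": [0,-1,0],"spin": 0}]'

```text
clock: 8.8
tool_pos: [0.4902, 0.1155, 0.2014]
tcp_rot: [-0.001, 1.0, -0.029, -0.001]
ft_force: [0.9, -0.6, -0.6]
grip_width: 0.036
grip_force: 0.0
```

```bash
python3 - <<'E'
from station import monitor,cams,r
from h import *
d=cams.get_image("top");np.savez("top3.npz",**d);i=d["img"]
a=cv2.resize(i[245:300,400:450,::-1],(400,440),interpolation=cv2.INTER_CUBIC)
b=cv2.resize(i[215:270,200:250,::-1],(400,440),interpolation=cv2.INTER_CUBIC)
cv2.imwrite("pics/d3.png",np.hstack([a,b]))
s=monitor.sense();print(s["tool_pos"],s["tcp_rot"],s["clock"])
E
```

```text
[0.49011827 0.11331552 0.20141666] [ 2.35162169e-04  9.99576115e-01 -2.90770976e-02 -1.43448939e-03] 8.85
```

View pics/d3.png

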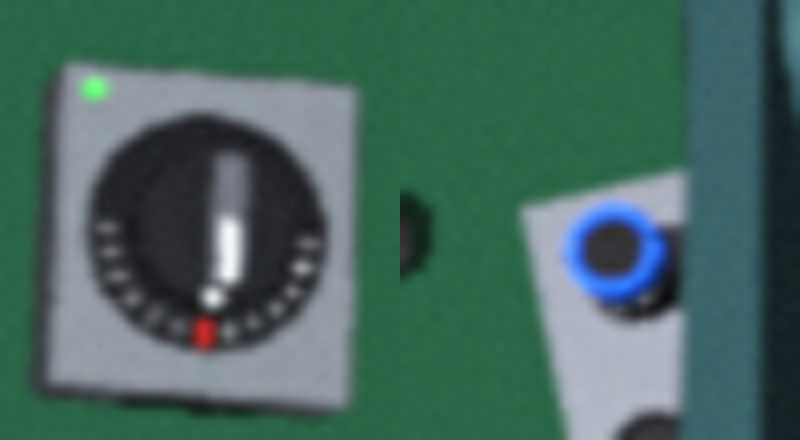

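The dial pointer and dot at crop (212,297) sit almost above the red mark (205,333). I'll compute the residual angle.

```bash
python3 - <<'E'
from h import *
T=dict(np.load("top3.npz"));np.set_printoptions(precision=4,suppress=True)
f=lambda p,z:onz(T,(400+p[0]/8-.44,245+p[1]/8-.44),z)[:2]
def an(v):return np.degrees(np.arctan2(-v[1],-v[0]))
A,B=f((233,155),.083),f((230,280),.083);dot=f((212,297),.0595);red=f((205,333),.0455)
L=f((45,390),.045)-f((65,65),.045);R=f((350,408),.045)-f((358,88),.045)
disc=f((208,233),.0595);cen=np.mean([f(p,.045) for p in((65,65),(45,390),(350,408),(358,88))],0)
print("bar",an(B-A),A,B,"mid",(A+B)/2,"edges",an(L),an(R),"disc",disc,"cen",cen,"dot",dot,an(dot-disc),an(dot-cen),"red",red,an(red-disc),an(red-cen))
E
```

```text
bar -3.4996987533050987 [ 0.4906 -0.2888] [ 0.4458 -0.286 ] mid [ 0.4682 -0.2874] edges -5.096749563563975 -3.920301473788321 disc [ 0.4659 -0.2841] cen [ 0.4667 -0.286 ] dot [ 0.4426 -0.2847] 1.4765238394224682 -3.1562155757203434 red [ 0.4313 -0.2849] 1.2140356014799245 -1.9271881200811602
```

Request:
move_arm --motion '[{"xyz": [0.24,-0.5,0],"spin": 0},{"xyz": [0.476,-1,0],"spin": 0}]' --hand 0.4

```text
clock: 9.05
tool_pos: [0.5339, 0.1878, 0.2019]
tcp_rot: [0.001, 0.999, -0.032, -0.001]
ft_force: [1.1, -1.0, -0.0]
grip_width: 0.0598
grip_force: 0.0
```

Request:
move_arm --motion '[{"xyz": [0,-0.5,0],"spin": -0.09},{"xyz": [0,-1,0],"spin": -0.18},{"xyz": [0,-1,0],"spin": -0.27},{"xyz": [0,-1,0],"spin": -0.36},{"xyz": [0,-1,0],"spin": -0.45},{"xyz": [0,-1,0],"spin": -0.54},{"xyz": [0,-1,0],"spin": -0.63},{"xyz": [0,-1,0],"spin": -0.72},{"xyz": [0,-1,0],"spin": -0.81},{"xyz": [0,-1,0],"spin": -0.9},{"xyz": [0,-1,0],"spin": -0.9}]'

```text
clock: 10.15
tool_pos: [0.539, 0.267, 0.2018]
tcp_rot: [-0.0, 0.78, 0.625, -0.001]
ft_force: [-0.5, -0.4, -0.8]
grip_width: 0.0597
grip_force: 0.0
```

Request:
move_arm --motion '[{"xyz": [0.315,-0.05,0.2],"spin": -0.09},{"xyz": [0.315,-0.05,0.4],"spin": -0.18},{"xyz": [0.315,-0.05,0.6],"spin": -0.27},{"xyz": [0.315,-0.05,0.8],"spin": -0.299},{"xyz": [0.315,-0.05,0.8],"spin": -0.299},{"xyz": [0.315,-0.05,0.8],"spin": -0.299}]'

```text
clock: 10.75
tool_pos: [0.5406, 0.2935, 0.1387]
tcp_rot: [-0.0, 0.615, 0.789, -0.001]
ft_force: [-0.3, 1.0, 1.5]
grip_width: 0.0597
grip_force: 0.0
```

```bash
python3 - <<'E'
from station import monitor,cams,r
from h import *
d=cams.get_image("side");i=d["img"]
cv2.imwrite("pics/b1.png",cv2.resize(i[290:410,200:360,::-1],(640,480),interpolation=cv2.INTER_CUBIC))
s=monitor.sense();print(s["tool_pos"],s["tcp_rot"],s["clock"],s["joint_pos"])
E
```

```text
[0.54112108 0.29387616 0.13945698] [ 9.24520087e-05  6.14680636e-01  7.88776078e-01 -7.31392893e-05] 10.8 [ 3.85535938e-01  4.72356796e-01  1.57477463e+00 -2.62474052e-04
  1.09449555e+00  1.38822002e-01]
```

View pics/b1.png

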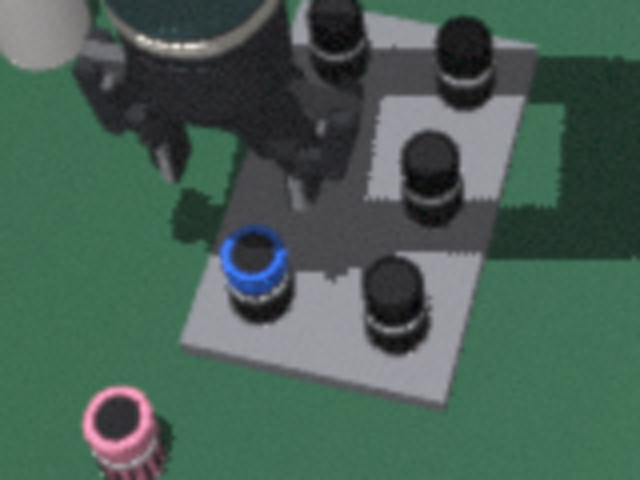

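The fingers straddle the blue barrel (crop 253,265) along the nest's x direction, with neighbours clear. Descending and gripping.

Request:
move_arm --motion '[{"xyz": [0,0,0.3],"spin": 0},{"xyz": [0,0,0.6],"spin": 0},{"xyz": [0,0,0.9],"spin": 0},{"xyz": [0,0,0.9],"spin": 0}]'

```text
clock: 11.2
tool_pos: [0.5391, 0.2934, 0.0654]
tcp_rot: [-0.001, 0.614, 0.789, -0.002]
ft_force: [-1.5, -0.4, 0.4]
grip_width: 0.06
grip_force: 0.0
```

Request:
move_arm --motion '[{"xyz": [0,0,0.2],"spin": 0},{"xyz": [0,0,0.4],"spin": 0},{"xyz": [0,0,0.45],"spin": 0},{"xyz": [0,0,0.45],"spin": 0}]'

```text
clock: 11.6
tool_pos: [0.5412, 0.2944, 0.0321]
tcp_rot: [0.0, 0.614, 0.79, 0.0]
ft_force: [0.1, -0.4, 0.8]
grip_width: 0.0597
grip_force: 0.0
```

Request:
move_arm --motion '[{"xyz": [0,0,0],"spin": 0},{"xyz": [0,0,0],"spin": 0},{"xyz": [0,0,0],"spin": 0},{"xyz": [0,0,0],"spin": 0},{"xyz": [0,0,0],"spin": 0},{"xyz": [0,0,0],"spin": 0}]' --hand -1 --force 20

```text
clock: 12.2
tool_pos: [0.5416, 0.2947, 0.0326]
tcp_rot: [0.001, 0.613, 0.79, 0.001]
ft_force: [-0.7, 0.2, 6.0]
grip_width: 0.0334
grip_force: 22.3
```

Request:
move_arm --motion '[{"xyz": [0,0,-0.025],"spin": 0},{"xyz": [0,0,-0.025],"spin": 0}]'

```text
clock: 12.4
tool_pos: [0.5409, 0.2944, 0.0336]
tcp_rot: [0.0, 0.613, 0.79, 0.0]
ft_force: [1.0, -0.3, 0.5]
grip_width: 0.0331
grip_force: 21.7
```

Request:
move_arm --motion '[{"xyz": [0.028,0,-0.01],"spin": 0},{"xyz": [0.055,0,-0.017],"spin": 0},{"xyz": [0.077,0,-0.024],"spin": 0},{"xyz": [0.099,0,-0.03],"spin": 0},{"xyz": [0.144,0,-0.039],"spin": 0},{"xyz": [0.19,0,-0.044],"spin": 0},{"xyz": [0.236,0,-0.045],"spin": 0},{"xyz": [0.282,0,-0.042],"spin": 0},{"xyz": [0.291,0,-0.041],"spin": 0},{"xyz": [0.291,0,-0.041],"spin": 0},{"xyz": [0.291,0,-0.041],"spin": 0}]'

```text
clock: 13.5
tool_pos: [0.5361, 0.3162, 0.037]
tcp_rot: [0.001, 0.613, 0.79, 0.0]
ft_force: [2.1, -3.5, 0.8]
grip_width: 0.0332
grip_force: 21.9
```

Request:
move_arm --motion '[{"xyz": [0,0,0],"spin": 0},{"xyz": [0,0,0],"spin": 0}]' --force 60

```text
clock: 13.7
tool_pos: [0.5361, 0.316, 0.0369]
tcp_rot: [0.001, 0.613, 0.79, -0.0]
ft_force: [3.1, -5.6, 1.3]
grip_width: 0.0327
grip_force: 59.3
```

```bash
python3 - <<'E'
from station import monitor,cams,r
from h import *
o=[]
for n,x,y in(("top",190,205),("side",220,300)):
    d=cams.get_image(n);np.savez(f"{n}4.npz",**d);o.append(cv2.resize(d["img"][y:y+80,x:x+80,::-1],(400,400),interpolation=cv2.INTER_CUBIC))
cv2.imwrite("pics/b2.png",np.hstack(o))
s=monitor.sense();print(s["tool_pos"],s["tcp_rot"],s["clock"],s["ft_force"],s["grip_width"])
E
```

```text
[0.53609073 0.31598207 0.03686189] [ 1.17828251e-03  6.13014380e-01  7.90070868e-01 -6.97098985e-05] 13.8 [ 3.14411487 -5.19284908  1.77642671] 0.03259735234325158
```

View pics/b2.png

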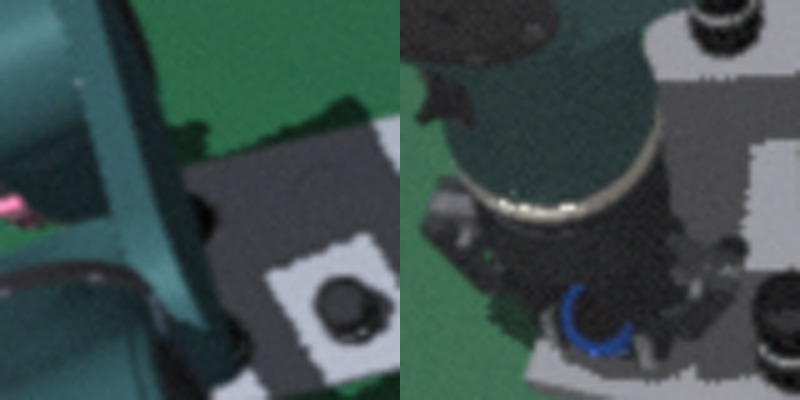

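The side view shows the blue ring now facing up and away, so the barrel has tilted in the grip. I'm lifting it, turning it to the scope's azimuth and carrying it over.

Request:
move_arm --motion '[{"xyz": [0,0,-0.1],"spin": 0},{"xyz": [0,0,-0.3],"spin": 0},{"xyz": [0,0,-0.6],"spin": 0},{"xyz": [0,0,-1],"spin": 0},{"xyz": [0,0,-1],"spin": 0}]'

```text
clock: 14.3
tool_pos: [0.5373, 0.3186, 0.1209]
tcp_rot: [0.001, 0.613, 0.79, 0.003]
ft_force: [0.4, 0.7, -0.5]
grip_width: 0.0328
grip_force: 59.7
```

Request:
move_arm --motion '[{"xyz": [0,0,-0.4],"spin": -0.09},{"xyz": [0,0,-0.8],"spin": -0.18},{"xyz": [0,0,-1],"spin": -0.27},{"xyz": [0,0,-1],"spin": -0.36},{"xyz": [0,0,-1],"spin": -0.45},{"xyz": [0,0,-1],"spin": -0.54},{"xyz": [0,0,-1],"spin": -0.63},{"xyz": [0,0,-1],"spin": -0.72},{"xyz": [0,0,-1],"spin": -0.762},{"xyz": [0,0,-1],"spin": -0.762}]'

```text
clock: 15.3
tool_pos: [0.5341, 0.317, 0.1958]
tcp_rot: [-0.001, 0.061, 0.998, -0.0]
ft_force: [0.3, -0.2, -1.9]
grip_width: 0.0331
grip_force: 59.8
```

Request:
move_arm --motion '[{"xyz": [-0.05,-0.33,-0.1],"spin": 0},{"xyz": [-0.1,-0.66,-0.2],"spin": 0},{"xyz": [-0.15,-0.988,-0.3],"spin": 0}]'

```text
clock: 15.6
tool_pos: [0.5364, 0.2364, 0.2202]
tcp_rot: [-0.001, 0.062, 0.998, -0.0]
ft_force: [0.6, -0.4, -1.5]
grip_width: 0.0328
grip_force: 59.9
```

Request:
move_arm --motion '[{"xyz": [-0.05,-0.33,0],"spin": 0},{"xyz": [-0.1,-0.66,0],"spin": 0},{"xyz": [-0.15,-0.988,0],"spin": 0}]'

```text
clock: 15.9
tool_pos: [0.5387, 0.1563, 0.2203]
tcp_rot: [-0.0, 0.063, 0.998, 0.0]
ft_force: [-0.1, 0.1, -0.9]
grip_width: 0.0326
grip_force: 59.9
```

Request:
move_arm --motion '[{"xyz": [-0.05,-0.33,0],"spin": 0},{"xyz": [-0.1,-0.66,0],"spin": 0},{"xyz": [-0.15,-0.988,0],"spin": 0}]'

```text
clock: 16.2
tool_pos: [0.5409, 0.0764, 0.2202]
tcp_rot: [-0.0, 0.063, 0.998, 0.0]
ft_force: [1.2, 0.1, -0.3]
grip_width: 0.0324
grip_force: 59.9
```

Request:
move_arm --motion '[{"xyz": [-0.05,-0.33,0],"spin": 0},{"xyz": [-0.1,-0.66,0],"spin": 0},{"xyz": [-0.15,-0.988,0],"spin": 0}]'

```text
clock: 16.5
tool_pos: [0.5431, -0.0035, 0.2202]
tcp_rot: [-0.0, 0.063, 0.998, 0.0]
ft_force: [0.9, -0.1, -0.9]
grip_width: 0.0327
grip_force: 59.9
```

Request:
move_arm --motion '[{"xyz": [-0.05,-0.33,0],"spin": 0},{"xyz": [-0.1,-0.66,0],"spin": 0},{"xyz": [-0.15,-0.988,0],"spin": 0},{"xyz": [-0.15,-0.988,0],"spin": 0},{"xyz": [-0.15,-0.988,0],"spin": 0}]'

```text
clock: 17.0
tool_pos: [0.5455, -0.0826, 0.2202]
tcp_rot: [-0.0, 0.063, 0.998, 0.0]
ft_force: [0.1, -0.3, -1.0]
grip_width: 0.0328
grip_force: 60.0
```

```bash
python3 - <<'E'
from station import monitor,cams,r
from h import *
o=[]
F=np.array([.5689,-.0861,.2016])
for n in("top","side"):
    d=cams.get_image(n);np.savez(f"{n}5.npz",**d);u,v=proj(d,F).astype(int);print(n,u,v,proj(d,F))
    o.append(cv2.resize(d["img"][v-40:v+40,u-40:u+40,::-1],(400,400),interpolation=cv2.INTER_CUBIC))
cv2.imwrite("pics/f1.png",np.hstack(o))
s=monitor.sense();print(s["tool_pos"],s["tcp_rot"],s["clock"],s["ft_force"],s["grip_width"])
E
```

```text
top 361 226 [361.05865794 226.81819789]
side 331 191 [331.90167932 191.1213589 ]
[ 0.54541791 -0.08171584  0.22033036] [-4.16923225e-04  6.19826271e-02  9.98077081e-01  3.47324042e-04] 17.1 [-0.00926518  0.11570583 -1.16259023] 0.032769472105141716
```

View pics/f1.png

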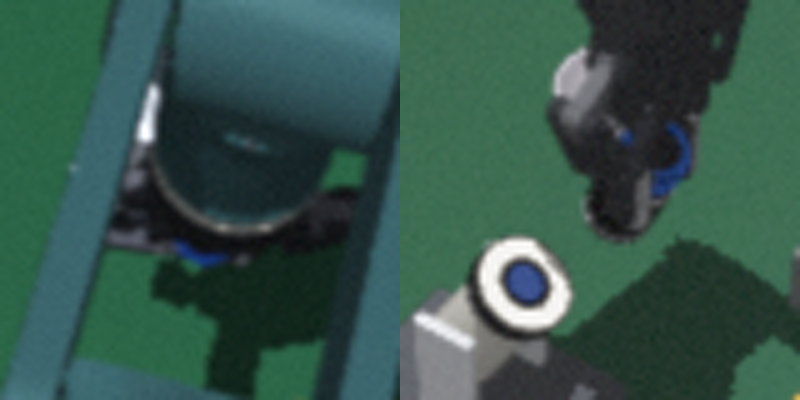

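```bash
python3 - <<'E'
from h import *
d=dict(np.load("side5.npz"));i=d["img"][155:205,312:372,::-1]
j=(255*(i/255.)**.45).astype(np.uint8);j=cv2.resize(j,(780,650)[:2],interpolation=cv2.INTER_CUBIC)
j=cv2.resize(i,None,fx=12,fy=12,interpolation=cv2.INTER_LANCZOS4);j=(255*(j/255.)**.45).astype(np.uint8)
for k in range(0,60,10):cv2.putText(j,str(312+k),(k*12,10),0,.35,(0,0,255));cv2.line(j,(k*12,0),(k*12,4),(0,0,255))
for k in range(0,50,10):cv2.putText(j,str(155+k),(0,k*12+8),0,.35,(0,0,255))
cv2.imwrite("pics/f2.png",j);print(j.shape)
S=dict(np.load("side0.npz"));im=S["img"].astype(int)
m=((im.min(2)>130)).astype(np.uint8)
print([(a,c) for a,c,_ in blobs(m,(250,345,28,32),2)])
s=np.array([.541,.2943,0]);
for z in(.006,.02,.03,.04,.05,.066):print(z,proj(S,s+[0,0,z]))
T=np.array([.5455,-.0826,.2202]);P=T+[0,0,.019];ax=np.array([-.5*np.cos(.122),.5*np.sin(.122),.866])
for t in(0,15.5,-44.5):print("axis",t,proj(d,P+ax*t/1000))
E
```

```text
(600, 720, 3)
[(459, array([264.43572985, 363.47494553]))]
0.006 [265.64148281 364.62293696]
0.02 [265.00541888 361.90801103]
0.03 [264.54327353 359.93542566]
0.04 [264.07445673 357.9343644 ]
0.05 [263.59882298 355.90420615]
0.066 [262.8232542  352.59382852]
axis 0 [340.31408775 183.90500847]
axis 15.5 [343.25465454 181.0329348 ]
axis -44.5 [332.24090765 191.79014414]
```

View pics/f2.png

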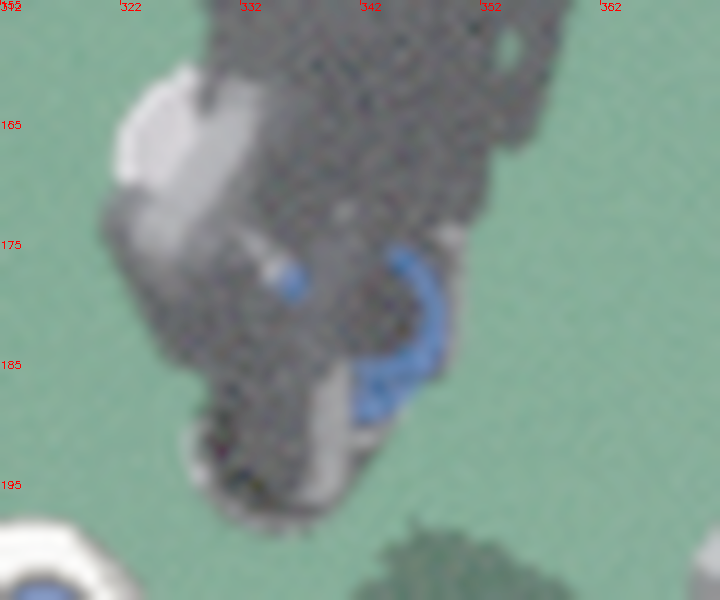

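The enlarged side view shows the barrel's underside rim as an arc, with its left extreme near (328,192) and its lowest point near (335,199). The barrel's right flank runs from about (349,186) down to (341,195), and the blue top ring is at about (346,180). I'll use tangent-ray equations to get the tilt and offset.

```bash
cat > tilt.py <<'E'
from h import *
from scipy.optimize import least_squares
np.set_printoptions(precision=3,suppress=True)
def solve(d,img,T,az,show=True,y_az=None):
    g=img[:,:,1]-img[:,:,0]
    bg=np.median(g[200:215,345:360]) if False else np.median(g[190:205,355:365])
    m=cv2.resize((g/bg).astype(np.float32)[150:215,310:370],None,fx=8,fy=8,interpolation=cv2.INTER_CUBIC)
    fg=(m<.5).astype(np.uint8)
    px=lambda u:(u+.5)/8-.5
    # contour of the region in source pixels
    def rows(y):   # left/right extents on source row y around barrel
        r=fg[int((y-150+.5)*8)];x=np.where(r[int(15*8):int(45*8)])[0]
        return px(x.min())+325,px(x.max())+325
    return fg,rows
E
python3 - <<'E'
from tilt import *
d=dict(np.load("side5.npz"));img=cv2.GaussianBlur(d["img"].astype(float),(3,3),.6)
fg,rows=solve(d,img,None,None)
for y in np.arange(174,201,1.):
    try:print(y,np.round(rows(y),2),end=" | ")
    except Exception as e:print(y,"none")
E
```

```text
174.0 [324.56 350.56] | 175.0 [324.56 350.44] | 176.0 [324.56 350.44] | 177.0 [324.56 350.31] | 178.0 [324.56 350.31] | 179.0 [324.56 350.19] | 180.0 [324.56 350.19] | 181.0 [324.56 349.94] | 182.0 [324.56 349.94] | 183.0 [324.56 349.81] | 184.0 [325.06 349.56] | 185.0 [326.19 348.94] | 186.0 [328.31 345.06] | 187.0 [328.81 344.69] | 188.0 [328.69 342.31] | 189.0 [328.06 344.56] | 190.0 [327.56 344.31] | 191.0 [327.31 343.81] | 192.0 [327.19 343.06] | 193.0 [327.31 342.19] | 194.0 [327.44 341.56] | 195.0 [327.94 340.94] | 196.0 [328.56 340.19] | 197.0 [329.56 339.56] | 198.0 [330.94 338.31] | 199.0 [333.56 336.06] | 200.0 [345.94 350.56] |
```

```bash
cat > fit.py <<'E'
from tilt import *
def blueright(img,ys):
    o=[]
    b=img[:,:,2]-img[:,:,0]
    for y in ys:
        x=np.arange(330,356);f=np.interp(np.arange(330,355,.05),x,b[y,330:356]);xs=np.arange(330,355,.05)
        k=np.where(f>f.max()*.5)[0]
        o.append((xs[k.max()],y,f.max()))
    return o
def fit(d,T,xaz,img,bot,top,off0=True):
    c,s=np.cos(xaz),np.sin(xaz);P0=np.asarray(T)+[0,0,.019];ex=np.array([c,s,0])
    def model(p):
        th,u,w=p;a=np.array([c*np.sin(th),s*np.sin(th),np.cos(th)]);C=P0+ex*u+[0,0,w]-.0445*a;return a,C
    def res(p):
        a,C=model(p);r=[]
        for L,Q in((bot,C),(top,C+.06*a)):
            for q in L:
                o,v=ray(d,q);X=o+v*((Q-o)@a)/(v@a);r.append((np.linalg.norm(X-Q)-.017)*1000)
        return np.r_[r,(p[1]*1000/3),(p[2]*1000/3)]
    f=least_squares(res,[.52,0,0],x_scale=[.1,.002,.002],loss="soft_l1");J=np.linalg.inv(f.jac.T@f.jac)
    a,C=model(f.x);print("theta",np.degrees(f.x[0]),"+-",np.degrees(J[0,0]**.5)*.4,"off mm",f.x[1:]*1000,"C",C,"axis",a,"\nres",f.fun);return f.x,a,C
E
python3 - <<'E'
from fit import *
d=dict(np.load("side5.npz"));img=cv2.GaussianBlur(d["img"].astype(float),(3,3),.6)
fg,rows=solve(d,img,None,None)
bot=[(rows(y)[0],y) for y in range(191,200)]+[(rows(y)[1],y) for y in(198,199)]
B=blueright(img,range(175,188));print(np.round(B,2).tolist())
top=[(b[0],b[1]) for b in B if b[1] in range(177,184)]
q=2*np.arctan2(.99808,.06198);T=[.5455,-.0826,.2202]
fit(d,T,q,img,bot,top);fit(d,T,q,img,bot,[])
E
```

```text
[[354.95, 175.0, 27.31], [346.8, 176.0, 57.0], [347.6, 177.0, 61.43], [348.25, 178.0, 60.44], [348.65, 179.0, 59.05], [348.9, 180.0, 58.88], [348.95, 181.0, 62.69], [348.95, 182.0, 66.3], [348.85, 183.0, 69.54], [348.5, 184.0, 76.71], [347.95, 185.0, 79.4], [347.55, 186.0, 69.44], [346.95, 187.0, 70.78]]
theta 21.475792355241687 +- 0.3771515983425336 off mm [-1.335  1.549] C [ 0.563 -0.085  0.199] axis [-0.363  0.045  0.931] 
res [-0.487 -0.348 -0.362  0.068  0.014  0.148  0.039  0.022 -0.048 -0.662
 -0.295 -0.142 -0.08  -0.159 -0.179 -0.265 -0.034  0.405 -0.445  0.516]
theta 24.26433938208044 +- 1.7448548554602923 off mm [0.39  0.959] C [ 0.563 -0.085  0.2  ] axis [-0.408  0.051  0.912] 
res [-0.583 -0.344 -0.289  0.191  0.152  0.279  0.136  0.064 -0.066 -0.456
 -0.262  0.13   0.32 ]
```

Request:
move_arm --motion '[{"xyz": [0.05,0.33,0],"spin": 0},{"xyz": [0.1,0.66,0],"spin": 0},{"xyz": [0.15,0.988,0],"spin": 0}]'

```text
clock: 17.4
tool_pos: [0.5432, -0.0008, 0.2205]
tcp_rot: [-0.0, 0.062, 0.998, 0.0]
ft_force: [0.4, -0.5, -0.4]
grip_width: 0.0327
grip_force: 60.0
```

Request:
move_arm --motion '[{"xyz": [0.05,0.33,0],"spin": 0},{"xyz": [0.1,0.66,0],"spin": 0},{"xyz": [0.15,0.988,0],"spin": 0}]'

```text
clock: 17.7
tool_pos: [0.5408, 0.0795, 0.2206]
tcp_rot: [-0.0, 0.061, 0.998, 0.0]
ft_force: [-0.4, 0.2, -0.5]
grip_width: 0.0324
grip_force: 60.0
```

Request:
move_arm --motion '[{"xyz": [0.05,0.33,0],"spin": 0},{"xyz": [0.1,0.66,0],"spin": 0},{"xyz": [0.15,0.988,0],"spin": 0}]'

```text
clock: 18.0
tool_pos: [0.5384, 0.1594, 0.2205]
tcp_rot: [-0.0, 0.061, 0.998, 0.0]
ft_force: [-0.0, 0.5, -0.0]
grip_width: 0.0327
grip_force: 60.0
```

Request:
move_arm --motion '[{"xyz": [0.05,0.33,0],"spin": 0},{"xyz": [0.1,0.66,0],"spin": 0},{"xyz": [0.15,0.988,0],"spin": 0}]'

```text
clock: 18.3
tool_pos: [0.5361, 0.2393, 0.2205]
tcp_rot: [-0.0, 0.061, 0.998, 0.0]
ft_force: [-0.2, -0.7, -0.8]
grip_width: 0.0325
grip_force: 60.0
```

Request:
move_arm --motion '[{"xyz": [0.05,0.33,0],"spin": 0},{"xyz": [0.1,0.66,0],"spin": 0},{"xyz": [0.15,0.988,0],"spin": 0}]'

```text
clock: 18.6
tool_pos: [0.5337, 0.3192, 0.2205]
tcp_rot: [-0.0, 0.061, 0.998, 0.0]
ft_force: [0.2, -0.1, -1.8]
grip_width: 0.0327
grip_force: 60.0
```

Request:
move_arm --motion '[{"xyz": [0,0,0],"spin": 0.09},{"xyz": [0,0,0],"spin": 0.18},{"xyz": [0,0,0],"spin": 0.27},{"xyz": [0,0,0],"spin": 0.36},{"xyz": [0,0,0],"spin": 0.45},{"xyz": [0,0,0],"spin": 0.54},{"xyz": [0,0,0],"spin": 0.63},{"xyz": [0,0,0],"spin": 0.72},{"xyz": [0,0,0],"spin": 0.762},{"xyz": [0,0,0],"spin": 0.762}]'

```text
clock: 19.6
tool_pos: [0.5339, 0.3179, 0.2204]
tcp_rot: [-0.0, 0.613, 0.79, -0.0]
ft_force: [0.1, 0.1, -0.4]
grip_width: 0.0322
grip_force: 60.1
```

Request:
move_arm --motion '[{"xyz": [-0.05,0,0.4],"spin": 0},{"xyz": [-0.1,0,0.8],"spin": 0},{"xyz": [-0.1,0,1],"spin": 0}]'

```text
clock: 19.9
tool_pos: [0.5348, 0.3088, 0.138]
tcp_rot: [-0.001, 0.612, 0.791, -0.002]
ft_force: [-0.2, -0.2, -1.1]
grip_width: 0.0327
grip_force: 60.1
```

Request:
move_arm --motion '[{"xyz": [0,0,0.3],"spin": 0},{"xyz": [0,0,0.6],"spin": 0},{"xyz": [0,0,0.9],"spin": 0},{"xyz": [0,0,0.9],"spin": 0},{"xyz": [0,0,0.9],"spin": 0}]'

```text
clock: 20.4
tool_pos: [0.5364, 0.3095, 0.0686]
tcp_rot: [-0.0, 0.613, 0.79, -0.0]
ft_force: [-0.4, 0.2, -0.4]
grip_width: 0.0326
grip_force: 60.1
```

Request:
move_arm --motion '[{"xyz": [0,0,0.2],"spin": 0},{"xyz": [0,0,0.35],"spin": 0},{"xyz": [0,0,0.4],"spin": 0},{"xyz": [0,0,0.4],"spin": 0}]'

```text
clock: 20.8
tool_pos: [0.5373, 0.3094, 0.0369]
tcp_rot: [0.0, 0.613, 0.79, 0.0]
ft_force: [-0.4, -0.0, -0.8]
grip_width: 0.0326
grip_force: 60.4
```

Request:
move_arm --motion '[{"xyz": [0.02,0,0],"spin": 0},{"xyz": [0.05,0,0],"spin": 0},{"xyz": [0.08,0,0],"spin": 0},{"xyz": [0.11,0,0],"spin": 0},{"xyz": [0.14,0,0],"spin": 0},{"xyz": [0.16,0,0],"spin": 0},{"xyz": [0.16,0,0],"spin": 0},{"xyz": [0.16,0,0],"spin": 0}]' --force 20

```text
clock: 21.6
tool_pos: [0.5348, 0.3189, 0.0367]
tcp_rot: [0.002, 0.613, 0.79, -0.001]
ft_force: [4.1, -11.0, -0.0]
grip_width: 0.0325
grip_force: 59.8
```

Request:
move_arm --motion '[{"xyz": [0,0,0],"spin": 0},{"xyz": [0,0,0],"spin": 0},{"xyz": [0,0,0],"spin": 0}]' --hand -1 --force 20

```text
clock: 21.9
tool_pos: [0.5348, 0.3189, 0.0367]
tcp_rot: [0.002, 0.613, 0.79, -0.001]
ft_force: [4.3, -10.2, 0.2]
grip_width: 0.0331
grip_force: 59.8
```

Request:
move_arm --motion '[{"xyz": [0.015,0,0],"spin": 0},{"xyz": [0.03,0,0],"spin": 0},{"xyz": [0.03,0,0],"spin": 0},{"xyz": [0.03,0,0],"spin": 0}]'

```text
clock: 22.3
tool_pos: [0.5344, 0.321, 0.0366]
tcp_rot: [0.002, 0.613, 0.79, -0.001]
ft_force: [4.8, -12.0, -0.4]
grip_width: 0.0325
grip_force: 59.5
```

Request:
move_arm --motion '[{"xyz": [-0.04,0,0],"spin": 0},{"xyz": [-0.05,0,-0.1],"spin": 0},{"xyz": [-0.09,0,-0.4],"spin": 0},{"xyz": [-0.09,0,-0.8],"spin": 0},{"xyz": [-0.09,0,-1],"spin": 0}]'

```text
clock: 22.8
tool_pos: [0.5358, 0.318, 0.1197]
tcp_rot: [0.0, 0.613, 0.79, 0.002]
ft_force: [1.3, 0.3, -1.1]
grip_width: 0.0325
grip_force: 59.7
```

Request:
move_arm --motion '[{"xyz": [0,0,-0.4],"spin": -0.09},{"xyz": [0,0,-0.8],"spin": -0.18},{"xyz": [0,0,-1],"spin": -0.27},{"xyz": [0,0,-1],"spin": -0.36},{"xyz": [0,0,-1],"spin": -0.45},{"xyz": [0,0,-1],"spin": -0.54},{"xyz": [0,0,-1],"spin": -0.63},{"xyz": [0,0,-1],"spin": -0.72},{"xyz": [0,0,-1],"spin": -0.762},{"xyz": [0,0,-1],"spin": -0.762}]'

```text
clock: 23.8
tool_pos: [0.5344, 0.3174, 0.1971]
tcp_rot: [-0.0, 0.061, 0.998, 0.0]
ft_force: [0.4, -0.7, 0.8]
grip_width: 0.0332
grip_force: 59.6
```

Request:
move_arm --motion '[{"xyz": [-0.05,-0.33,-0.1],"spin": 0},{"xyz": [-0.1,-0.66,-0.2],"spin": 0},{"xyz": [-0.15,-0.988,-0.3],"spin": 0}]'

```text
clock: 24.1
tool_pos: [0.5366, 0.2367, 0.2211]
tcp_rot: [-0.0, 0.062, 0.998, 0.0]
ft_force: [1.0, -1.0, -0.3]
grip_width: 0.0326
grip_force: 59.6
```

Request:
move_arm --motion '[{"xyz": [-0.05,-0.33,0],"spin": 0},{"xyz": [-0.1,-0.66,0],"spin": 0},{"xyz": [-0.15,-0.988,0],"spin": 0}]'

```text
clock: 24.4
tool_pos: [0.539, 0.1564, 0.2211]
tcp_rot: [0.0, 0.063, 0.998, 0.0]
ft_force: [0.2, -1.0, -0.7]
grip_width: 0.0328
grip_force: 59.6
```

Request:
move_arm --motion '[{"xyz": [-0.05,-0.33,0],"spin": 0},{"xyz": [-0.1,-0.66,0],"spin": 0},{"xyz": [-0.15,-0.988,0],"spin": 0}]'

```text
clock: 24.7
tool_pos: [0.5412, 0.0765, 0.221]
tcp_rot: [0.0, 0.063, 0.998, 0.0]
ft_force: [0.5, -0.4, -1.1]
grip_width: 0.0327
grip_force: 59.6
```

Request:
move_arm --motion '[{"xyz": [-0.05,-0.33,0],"spin": 0},{"xyz": [-0.1,-0.66,0],"spin": 0},{"xyz": [-0.15,-0.988,0],"spin": 0}]'

```text
clock: 25.0
tool_pos: [0.5435, -0.0034, 0.2211]
tcp_rot: [0.0, 0.063, 0.998, 0.0]
ft_force: [0.8, -0.1, -1.3]
grip_width: 0.0323
grip_force: 59.6
```

Request:
move_arm --motion '[{"xyz": [-0.05,-0.33,0],"spin": 0},{"xyz": [-0.1,-0.66,0],"spin": 0},{"xyz": [-0.15,-0.988,0],"spin": 0},{"xyz": [-0.15,-0.988,0],"spin": 0},{"xyz": [-0.15,-0.988,0],"spin": 0},{"xyz": [-0.15,-0.988,0],"spin": 0}]'

```text
clock: 25.6
tool_pos: [0.5456, -0.0817, 0.2207]
tcp_rot: [-0.0, 0.062, 0.998, 0.0]
ft_force: [0.2, 0.6, -2.1]
grip_width: 0.0326
grip_force: 59.6
```

```bash
python3 - <<'E'
from station import monitor,cams,r
from fit import *
ds=[cams.get_image("side") for _ in range(3)];d=ds[0]
d["img"]=np.mean([x["img"] for x in ds],0);np.savez("side6.npz",**d)
s=monitor.sense();print(s["tool_pos"],s["tcp_rot"],s["clock"])
img=cv2.GaussianBlur(d["img"].astype(float),(3,3),.6)
fg,rows=solve(d,img,None,None)
for y in range(186,202):
    try:print(y,np.round(rows(y),2),end=" | ")
    except Exception:print(y,"none")
B=blueright(img,range(174,190));print(np.round(B,2).tolist())
T=s["tool_pos"];q=2*np.arctan2(s["tcp_rot"][2],s["tcp_rot"][1])
ym=max(y for y in range(195,202) if rows(y)[1]-rows(y)[0]<20 and rows(y)[0]<336)
xs=[rows(y)[0] for y in range(188,196)];y0=188+int(np.argmin(xs))
bot=[(rows(y)[0],y) for y in range(y0,ym+1)]+[(rows(y)[1],y) for y in(ym-1,ym)]
xb=[b[0] if b[1]<186 and b[0]<352 else 0 for b in B];yk=int(B[int(np.argmax(xb))][1])
top=[(b[0],b[1]) for b in B if yk-4<=b[1]<=yk+2]
print(ym,y0,yk);fit(d,T,q,img,bot,top);fit(d,T,q,img,bot,[])
E
```

```text
[ 0.546 -0.082  0.221] [-0.     0.061  0.998  0.   ] 25.75
186 [327.06 342.81] | 187 [326.81 343.94] | 188 [326.06 343.06] | 189 [325.69 343.06] | 190 [325.56 342.69] | 191 [325.44 342.19] | 192 [325.69 341.56] | 193 [326.06 340.81] | 194 [326.31 340.44] | 195 [327.06 340.06] | 196 [328.06 338.94] | 197 [329.81 336.94] | 198 [333.19 333.44] | 199 none
200 [346.31 349.94] | 201 [344.19 353.06] | [[354.95, 174.0, 21.86], [354.95, 175.0, 30.61], [346.55, 176.0, 55.82], [347.25, 177.0, 56.24], [347.65, 178.0, 59.94], [348.3, 179.0, 60.99], [348.55, 180.0, 60.96], [348.75, 181.0, 55.96], [348.8, 182.0, 57.97], [348.6, 183.0, 66.29], [348.25, 184.0, 71.96], [347.8, 185.0, 75.26], [347.05, 186.0, 73.64], [346.65, 187.0, 66.02], [345.85, 188.0, 67.1], [345.1, 189.0, 54.31]]Traceback (most recent call last):
  File "<stdin>", line 13, in <module>
  File "<stdin>", line 13, in <genexpr>
  File "tilt.py", line 13, in rows
    return px(x.min())+325,px(x.max())+325
              ~~~~~^^
    return umr_minimum(a, axis, None, out, keepdims, initial, where)
ValueError: zero-size array to reduction operation minimum which has no identity
```

```bash
python3 - <<'E'
from fit import *
d=dict(np.load("side6.npz"));img=cv2.GaussianBlur(d["img"],(3,3),.6)
fg,rows=solve(d,img,None,None);T=[.5455,-.0826,.2207];q=2*np.arctan2(.99808,.0620)
bot=[(rows(y)[0],y) for y in range(189,198)]+[(rows(y)[1],y) for y in(196,197)]
B=blueright(img,range(176,187));top=[(b[0],b[1]) for b in B if 177<=b[1]<=184]
fit(d,T,q,img,bot,top);fit(d,T,q,img,bot,[]);fit(d,T,q,img,bot,top[2:])
# ring radius check on the upright barrel in the nest (top face z=.066), both views
for n in("side0","top0"):
    S=dict(np.load(n+".npz"));b=cv2.GaussianBlur(S["img"].astype(float),(3,3),.6);b=b[:,:,2]-b[:,:,0]
    u,v=proj(S,[.541,.2943,.066]).astype(int);r=b[v-14:v+15,u-14:u+15]
    m=(cv2.resize(r,None,fx=8,fy=8,interpolation=cv2.INTER_CUBIC)>.5*np.percentile(r,97)).astype(np.uint8)
    c=max(cv2.findContours(m,0,1)[0],key=cv2.contourArea)[:,0]
    W=np.array([onz(S,((p[0]+.5)/8-.5+u-14,(p[1]+.5)/8-.5+v-14),.066)[:2] for p in c])*1000
    ctr=W-[541,294.3];print(n,"extents",W.min(0),W.max(0),"half",(W.max(0)-W.min(0))/2)
E
```

```text
theta 26.272271288386033 +- 0.33733241767322264 off mm [-2.707  0.405] C [ 0.568 -0.085  0.2  ] axis [-0.439  0.055  0.897] 
res [ 0.234  0.04   0.298  0.016 -0.175  0.362  0.125 -0.092 -0.797  1.952
 -0.339  0.1   -0.488 -0.038 -0.181 -0.057  0.085  0.045  0.15  -0.902
  0.135]
theta 26.576982909086592 +- 2.025349922650437 off mm [-2.493  0.462] C [ 0.568 -0.085  0.2  ] axis [-0.444  0.055  0.894] 
res [ 0.221  0.054  0.337  0.075 -0.1    0.45   0.222  0.01  -0.693  2.014
 -0.264 -0.831  0.154]
theta 26.29961654689408 +- 0.3377735739665374 off mm [-2.679  0.474] C [ 0.568 -0.085  0.2  ] axis [-0.44   0.055  0.896] 
res [ 0.228  0.044  0.312  0.039 -0.144  0.401  0.171 -0.041 -0.74   1.969
 -0.306 -0.084 -0.221 -0.091  0.057  0.026  0.139 -0.893  0.158]
side0 extents [520.954 277.669] [558.388 315.726] half [18.717 19.029]
top0 extents [522.199 274.788] [560.075 313.471] half [18.938 19.341]
```

Request:
move_arm --motion '[{"xyz": [0,0,0],"spin": 0.095},{"xyz": [0,0,0],"spin": 0.19},{"xyz": [0,0,0],"spin": 0.285},{"xyz": [0,0,0],"spin": 0.38},{"xyz": [0,0,0],"spin": 0.475},{"xyz": [0,0,0],"spin": 0.57},{"xyz": [0,0,0],"spin": 0.665},{"xyz": [0,0,0],"spin": 0.76},{"xyz": [0,0,0],"spin": 0.855},{"xyz": [0,0,0],"spin": 0.95},{"xyz": [0,0,0],"spin": 1}]'

```text
clock: 26.85
tool_pos: [0.5458, -0.0819, 0.2206]
tcp_rot: [-0.0, 0.751, 0.66, -0.0]
ft_force: [0.1, 0.2, -0.3]
grip_width: 0.0324
grip_force: 59.7
```

Request:
move_arm --motion '[{"xyz": [0,0,0],"spin": 0.095},{"xyz": [0,0,0],"spin": 0.19},{"xyz": [0,0,0],"spin": 0.22},{"xyz": [0,0,0],"spin": 0.22},{"xyz": [0,0,0],"spin": 0.22}]'

```text
clock: 27.35
tool_pos: [0.5458, -0.0822, 0.2206]
tcp_rot: [-0.0, 0.852, 0.524, -0.0]
ft_force: [0.3, 0.9, -1.1]
grip_width: 0.0328
grip_force: 59.7
```

```bash
python3 - <<'E'
from station import monitor,cams,r
from fit import *
ds=[cams.get_image("side") for _ in range(3)];d=ds[0]
d["img"]=np.mean([x["img"] for x in ds],0);np.savez("side7.npz",**d)
s=monitor.sense();print(s["tool_pos"],s["tcp_rot"],s["clock"])
img=cv2.GaussianBlur(d["img"].astype(float),(3,3),.6)
b=img[:,:,2]-img[:,:,0];g=img[:,:,1]-img[:,:,0];bg=np.median(g[190:205,355:365]);print(bg)
for y in range(172,204):
    print(y,"".join("B" if b[y,x]>32 else "." if g[y,x]>.5*bg else "#" for x in range(315,370)))
E
```

```text
[ 0.546 -0.082  0.221] [-0.     0.852  0.524 -0.   ] 27.5
47.58347741138169
172 .......###########################################.....
173 .......###########################################.....
174 ........###############B#########################......
175 ........#############BBB#########################......
176 ........############BBBB########################.......
177 .........###########BBB########BB###############.......
178 ..........#########BBB#########BB##############........
179 ...........########BB#########################.........
180 ............#######BB#########################.........
181 .............#####BBB########################..........
182 ...............###BBB########################..........
183 ................###BBB######################...........
184 .................##BBBB####################............
185 .................##BBBBBBBB##############..............
186 ...................#BBBBBBB#############...............
187 .....................BBBBBB#############...............
188 .....................BBBBBB#############...............
189 
[... 195 characters left out ...]
..........###############...............
193 ..........................##############...............
194 ...........................############................
195 ............................###########................
196 .............................#########.................
197 ..............................######...................
198 ###............................###.....................
199 ####............................#......................
200 ######..........................####...................
201 #######.......................#########................
202 ########......................##########...............
203 #########....................############..............
```

```bash
cat > joint.py <<'E'
from fit import *
def edge(f,y,x0,x1,lev,first=True):
    xs=np.arange(x0,x1,.05);k=np.where(np.interp(xs,np.arange(f.shape[1]),f[y])>lev)[0];return (xs[k[0] if first else k[-1]],y)
def chans(n):
    d=dict(np.load(n));i=cv2.GaussianBlur(d["img"].astype(float),(3,3),.6);b=i[:,:,2]-i[:,:,0];g=i[:,:,1]-i[:,:,0]
    return d,b,1-g/np.median(g[190:205,355:365])
def joint(views,dr=.0):
    def pose(p,T,q):
        th,u,w=p;ex=np.array([np.cos(q),np.sin(q),0]);a=ex*np.sin(th)+[0,0,np.cos(th)];return a,np.asarray(T)+[0,0,.019+w]+ex*u-.0445*a
    def res(p):
        r=[]
        for k,(d,T,q,bot,top) in enumerate(views):
            a,C=pose(p[:3],T,q);C=C+[p[3],p[4],0]
            for L,Q in((bot,C),(top,C+.06*a)):
                for s in L:
                    o,v=ray(d,s);X=o+v*((Q-o)@a)/(v@a);r.append((np.linalg.norm(X-Q)-.017-dr)*1000)
        return np.r_[r,p[1:]*300]
    f=least_squares(res,[.45,0,0,0,0],x_scale=[.1]+[.002]*4,loss="soft_l1")
    print("theta %.2f"%np.degrees(f.x[0]),"u,w,cam dx,dy mm",f.x[1:]*1000,"rms",np.sqrt(np.mean(f.fun**2)))
    return [pose(f.x[:3],T,q)+(f.x,) for _,T,q,_,_ in views]
E
python3 - <<'E'
from joint import *
d6,b6,m6=chans("side6.npz");d7,b7,m7=chans("side7.npz")
T=[.5455,-.0822,.2206]
bot6=[edge(m6,y,320,336,.5) for y in range(189,197)]+[edge(m6,y,334,345,.5,False) for y in(196,197)]
top6=[edge(b6,y,340,353,30,False) for y in range(177,185)]
bot7=[edge(m7,y,345,362,.5,False) for y in range(191,198)]+[edge(m7,y,338,350,.5) for y in(197,198)]
top7=[edge(b7,y,330,342,30) for y in range(177,184)]
print(bot7,top7)
q6=2*np.arctan2(.9981,.0615);q7=2*np.arctan2(.524,.852)
A=(d6,T,q6,bot6,top6);B=(d7,T,q7,bot7,top7)
for dr in(0,.0005,.001):print("dr",dr);joint([A],dr);joint([B],dr);joint([A,B],dr)
E
```

```text
[(np.float64(354.7500000000022), 191), (np.float64(354.6500000000022), 192), (np.float64(354.3500000000021), 193), (np.float64(353.800000000002), 194), (np.float64(353.15000000000185), 195), (np.float64(352.1500000000016), 196), (np.float64(350.3000000000012), 197), (np.float64(344.5500000000015), 197), (np.float64(345.9500000000018), 198)] [(np.float64(334.10000000000093), 177), (np.float64(333.5000000000008), 178), (np.float64(333.25000000000074), 179), (np.float64(333.0500000000007), 180), (np.float64(332.80000000000064), 181), (np.float64(332.80000000000064), 182), (np.float64(332.95000000000067), 183)]
dr 0
theta 26.43 u,w,cam dx,dy mm [-1.136  0.611  1.154  0.06 ] rms 0.5169873457995768
theta 25.82 u,w,cam dx,dy mm [-2.699  0.41  -0.979 -2.269] rms 0.4168731914605509
theta 26.19 u,w,cam dx,dy mm [-3.687 -0.095 -0.495 -1.019] rms 0.5819955307315591
dr 0.0005
theta 25.22 u,w,cam dx,dy mm [-1.594  0.163  1.483 -0.781] rms 0.48445874722245136
theta 24.69 u,w,cam dx,dy mm [-3.138  0.263 -0.523 -3.175] rms 0.5943698533640946
theta 25.06 u,w,cam dx,dy mm [-4.1   -0.904  0.179 -2.418] rms 0.6507779771253066
dr 0.001
theta 24.06 u,w,cam dx,dy mm [-2.044 -0.125  1.792 -1.588] rms 0.6536367329795725
theta 23.59 u,w,cam dx,dy mm [-3.396  0.368 -0.19  -4.035] rms 0.7936667996614524
theta 23.91 u,w,cam dx,dy mm [-4.464 -1.349  0.76  -3.599] rms 0.8203135321172305
```

Both mirrored views give a tilt of about 26°, so it needs roughly 4° more. I'm going back to the pocket for a second push.

Request:
move_arm --motion '[{"xyz": [0.293,-0.159,0],"spin": 0},{"xyz": [0.586,-0.318,0],"spin": 0},{"xyz": [0.879,-0.4776,0],"spin": 0}]'

```text
clock: 27.8
tool_pos: [0.5435, -0.002, 0.2206]
tcp_rot: [0.0, 0.852, 0.523, 0.0]
ft_force: [0.1, 1.0, 0.0]
grip_width: 0.0323
grip_force: 59.6
```

Request:
move_arm --motion '[{"xyz": [0.293,-0.159,0],"spin": 0},{"xyz": [0.586,-0.318,0],"spin": 0},{"xyz": [0.879,-0.4776,0],"spin": 0}]'

```text
clock: 28.1
tool_pos: [0.5411, 0.0784, 0.2206]
tcp_rot: [0.0, 0.852, 0.524, 0.0]
ft_force: [-0.1, -0.2, -2.3]
grip_width: 0.0327
grip_force: 59.6
```

Request:
move_arm --motion '[{"xyz": [0.293,-0.159,0],"spin": 0},{"xyz": [0.586,-0.318,0],"spin": 0},{"xyz": [0.879,-0.4776,0],"spin": 0}]'

```text
clock: 28.4
tool_pos: [0.5388, 0.1585, 0.2206]
tcp_rot: [0.0, 0.852, 0.524, 0.0]
ft_force: [-0.1, 0.8, -2.0]
grip_width: 0.0324
grip_force: 59.6
```

Request:
move_arm --motion '[{"xyz": [0.293,-0.159,0],"spin": 0},{"xyz": [0.586,-0.318,0],"spin": 0},{"xyz": [0.879,-0.4776,0],"spin": 0}]'

```text
clock: 28.7
tool_pos: [0.5365, 0.2385, 0.2206]
tcp_rot: [0.0, 0.852, 0.524, -0.0]
ft_force: [0.9, -0.1, -1.3]
grip_width: 0.0329
grip_force: 59.6
```

Request:
move_arm --motion '[{"xyz": [0.293,-0.159,0],"spin": -0.09},{"xyz": [0.586,-0.318,0],"spin": -0.18},{"xyz": [0.879,-0.4776,0],"spin": -0.27},{"xyz": [0.879,-0.4776,0],"spin": -0.36},{"xyz": [0.879,-0.4776,0],"spin": -0.458},{"xyz": [0.879,-0.4776,0],"spin": -0.458},{"xyz": [0.879,-0.4776,0],"spin": -0.458}]'

```text
clock: 29.4
tool_pos: [0.5343, 0.3173, 0.2205]
tcp_rot: [-0.0, 0.615, 0.789, -0.0]
ft_force: [0.5, 0.0, -1.1]
grip_width: 0.0325
grip_force: 59.6
```

Request:
move_arm --motion '[{"xyz": [-0.03,0,0.4],"spin": 0},{"xyz": [-0.05,0,0.8],"spin": 0},{"xyz": [-0.05,0,1],"spin": 0}]'

```text
clock: 29.7
tool_pos: [0.534, 0.3123, 0.1381]
tcp_rot: [-0.001, 0.615, 0.789, -0.002]
ft_force: [0.0, -0.2, 0.3]
grip_width: 0.0328
grip_force: 59.6
```

Request:
move_arm --motion '[{"xyz": [0,0,0.3],"spin": 0},{"xyz": [0,0,0.6],"spin": 0},{"xyz": [0,0,0.9],"spin": 0},{"xyz": [0,0,0.9],"spin": 0}]'

```text
clock: 30.1
tool_pos: [0.5329, 0.312, 0.0655]
tcp_rot: [-0.001, 0.615, 0.789, -0.003]
ft_force: [-2.3, 0.3, -0.4]
grip_width: 0.0328
grip_force: 59.6
```

Request:
move_arm --motion '[{"xyz": [0,0,0.2],"spin": 0},{"xyz": [0,0,0.35],"spin": 0},{"xyz": [0,0,0.4],"spin": 0},{"xyz": [0,0,0.4],"spin": 0}]'

```text
clock: 30.5
tool_pos: [0.5357, 0.3134, 0.0367]
tcp_rot: [0.0, 0.614, 0.79, 0.0]
ft_force: [-0.3, 0.1, -1.1]
grip_width: 0.0326
grip_force: 59.6
```

Request:
move_arm --motion '[{"xyz": [0.03,0,0],"spin": 0},{"xyz": [0.06,0,0],"spin": 0},{"xyz": [0.09,0,0],"spin": 0},{"xyz": [0.12,0,0],"spin": 0},{"xyz": [0.15,0,0],"spin": 0},{"xyz": [0.18,0,0],"spin": 0},{"xyz": [0.21,0,0],"spin": 0},{"xyz": [0.21,0,0],"spin": 0},{"xyz": [0.21,0,0],"spin": 0}]'

```text
clock: 31.4
tool_pos: [0.5322, 0.3277, 0.0369]
tcp_rot: [0.002, 0.613, 0.79, -0.001]
ft_force: [4.6, -8.3, 0.2]
grip_width: 0.0327
grip_force: 57.6
```

Request:
move_arm --motion '[{"xyz": [-0.04,0,0],"spin": 0},{"xyz": [-0.06,0,-0.1],"spin": 0},{"xyz": [-0.16,0,-0.4],"spin": 0},{"xyz": [-0.16,0,-0.8],"spin": 0},{"xyz": [-0.16,0,-1],"spin": 0}]'

```text
clock: 31.9
tool_pos: [0.5353, 0.3182, 0.1196]
tcp_rot: [0.0, 0.613, 0.79, 0.002]
ft_force: [0.2, 0.1, 0.0]
grip_width: 0.0328
grip_force: 58.0
```

Request:
move_arm --motion '[{"xyz": [0,0,-0.4],"spin": -0.09},{"xyz": [0,0,-0.8],"spin": -0.18},{"xyz": [0,0,-1],"spin": -0.27},{"xyz": [0,0,-1],"spin": -0.36},{"xyz": [0,0,-1],"spin": -0.45},{"xyz": [0,0,-1],"spin": -0.54},{"xyz": [0,0,-1],"spin": -0.63},{"xyz": [0,0,-1],"spin": -0.72},{"xyz": [0,0,-1],"spin": -0.762},{"xyz": [0,0,-1],"spin": -0.762}]'

```text
clock: 32.9
tool_pos: [0.5339, 0.3177, 0.1971]
tcp_rot: [-0.0, 0.061, 0.998, 0.0]
ft_force: [0.1, -0.9, -0.8]
grip_width: 0.0328
grip_force: 57.9
```

Request:
move_arm --motion '[{"xyz": [-0.05,-0.33,-0.1],"spin": 0},{"xyz": [-0.1,-0.66,-0.2],"spin": 0},{"xyz": [-0.15,-0.988,-0.3],"spin": 0}]'

```text
clock: 33.2
tool_pos: [0.5361, 0.2371, 0.2211]
tcp_rot: [-0.0, 0.062, 0.998, 0.0]
ft_force: [-0.3, 0.0, 0.0]
grip_width: 0.0325
grip_force: 57.9
```

Request:
move_arm --motion '[{"xyz": [-0.05,-0.33,0],"spin": 0},{"xyz": [-0.1,-0.66,0],"spin": 0},{"xyz": [-0.15,-0.988,0],"spin": 0}]'

```text
clock: 33.5
tool_pos: [0.5384, 0.1568, 0.2211]
tcp_rot: [0.0, 0.063, 0.998, 0.0]
ft_force: [-0.1, 0.2, -1.6]
grip_width: 0.0324
grip_force: 57.9
```

Request:
move_arm --motion '[{"xyz": [-0.05,-0.33,0],"spin": 0},{"xyz": [-0.1,-0.66,0],"spin": 0},{"xyz": [-0.15,-0.988,0],"spin": 0}]'

```text
clock: 33.8
tool_pos: [0.5407, 0.0769, 0.2211]
tcp_rot: [0.0, 0.063, 0.998, 0.0]
ft_force: [-0.7, 0.6, -1.5]
grip_width: 0.0324
grip_force: 57.9
```

Request:
move_arm --motion '[{"xyz": [-0.05,-0.33,0],"spin": 0},{"xyz": [-0.1,-0.66,0],"spin": 0},{"xyz": [-0.15,-0.988,0],"spin": 0}]'

```text
clock: 34.1
tool_pos: [0.5429, -0.003, 0.2211]
tcp_rot: [0.0, 0.063, 0.998, 0.0]
ft_force: [-0.1, 0.0, -1.2]
grip_width: 0.0324
grip_force: 57.9
```

Request:
move_arm --motion '[{"xyz": [-0.05,-0.33,0],"spin": 0},{"xyz": [-0.1,-0.66,0],"spin": 0},{"xyz": [-0.15,-0.988,0],"spin": 0},{"xyz": [-0.15,-0.988,0],"spin": 0},{"xyz": [-0.15,-0.988,0],"spin": 0},{"xyz": [-0.15,-0.988,0],"spin": 0}]'

```text
clock: 34.7
tool_pos: [0.545, -0.0813, 0.2207]
tcp_rot: [-0.0, 0.062, 0.998, 0.0]
ft_force: [-0.1, 0.7, -1.2]
grip_width: 0.0325
grip_force: 57.9
```

```bash
cat > snap.py <<'E'
import sys
from station import monitor,cams
from joint import *
n=sys.argv[1];ds=[cams.get_image("side") for _ in range(3)];d=ds[0]
d["img"]=np.mean([x["img"] for x in ds],0);np.savez(n,**d)
s=monitor.sense();np.set_printoptions(precision=4);print(s["tool_pos"],s["tcp_rot"],s["clock"])
_,b,m=chans(n)
for y in range(172,204):print(y,"".join("B" if b[y,x]>32 else "." if m[y,x]<.5 else "#" for x in range(315,370)))
E
python3 snap.py side8.npz
```

```text
[ 0.5451 -0.0813  0.2207] [-0.      0.0613  0.9981  0.0001] 34.85
172 ......###############################..................
173 .....################################..................
174 .....###############################...................
175 ......##############################...................
176 ......########################B#####...................
177 .......#############BB########BB####...................
178 .......#############BBB########BB###...................
179 ........#############BB########BBB##...................
180 ........########################BB##...................
181 .........#######################BB##...................
182 .........#######################BB#....................
183 ..........#####################BBB#....................
184 ..........#####################BBB#....................
185 ..........##################BBBBB##....................
186 ..........#################BBBBBB#.....................
187 ..........################BBBBBB.......................
188 ..........################BBBBB........................
189 .........#
[... 185 characters left out ...]
###########.............................
193 ..........################.............................
194 ...........###############.............................
195 ............##############.............................
196 ..............#####...###..............................
197 .......................................................
198 ###....................................................
199 ####...................................................
200 ######..........................##.....................
201 #######.......................########.................
202 ########......................##########...............
203 #########.....................############............#
```

```bash
python3 - <<'E'
from joint import *
d,b,m=chans("side8.npz");T=[.5451,-.0813,.2207];q=2*np.arctan2(.9981,.0613)
top=[edge(b,y,340,353,30,False) for y in range(177,185)]
bot=[edge(m,y,320,336,.5) for y in range(188,197)];mt=m.T
bot2=bot[1:-1]+[(x,edge(mt,x,186,199,.5,False)[0]) for x in range(329,335)]
print(np.round(bot2[-6:],2).tolist())
for B in(bot,bot2):
  for dr in(0,.0005):
    a,C,x=joint([(d,T,q,B,top)],dr)[0];print("underside (world, cam-corrected)",C,C+[x[3],x[4],0],a)
E
```

```text
[[329.0, 196.3], [330.0, 196.55], [331.0, 196.7], [332.0, 196.65], [333.0, 196.4], [334.0, 195.9]]
theta 32.78 u,w,cam dx,dy mm [-1.885  1.36   1.79  -0.63 ] rms 0.25540175997690784
underside (world, cam-corrected) [ 0.571 -0.084  0.204] [ 0.573 -0.085  0.204] [-0.537  0.066  0.841]
theta 31.14 u,w,cam dx,dy mm [-2.387  0.938  2.113 -1.518] rms 0.35733469191807055
underside (world, cam-corrected) [ 0.57  -0.084  0.203] [ 0.572 -0.086  0.203] [-0.513  0.063  0.856]
theta 33.51 u,w,cam dx,dy mm [-2.002  1.253  1.857 -0.901] rms 0.2559847398262064
underside (world, cam-corrected) [ 0.571 -0.085  0.204] [ 0.573 -0.085  0.204] [-0.548  0.068  0.834]
theta 32.61 u,w,cam dx,dy mm [-2.659  0.749  2.263 -2.14 ] rms 0.42092458056381
underside (world, cam-corrected) [ 0.572 -0.085  0.203] [ 0.574 -0.087  0.203] [-0.535  0.066  0.842]
```

```bash
python3 - <<'E'
from joint import *
np.set_printoptions(precision=4,suppress=True)
d,b,m=chans("side8.npz");T=np.array([.5451,-.0813,.2207]);q=2*np.arctan2(.9981,.0613);ex=np.array([np.cos(q),np.sin(q),0])
top=[edge(b,y,340,353,30,False) for y in range(177,185)];mt=m.T
bot=[edge(m,y,320,336,.5) for y in range(189,196)]+[(x,edge(mt,x,186,199,.5,False)[0]) for x in range(329,335)]
F=np.array([.5689,-.0861,.2016])
for cam in([0,0],[-.0005,-.001],[-.0002,-.0007]):
  for dr in(0,.0003,.0006):
    def geo(p):
        a=ex*np.sin(p[0])+[0,0,np.cos(p[0])];return a,T+[0,0,.019+p[2]]+ex*p[1]-.0445*a
    def res(p):
        a,C=geo(p);C=C+[*cam,0];r=[]
        for L,Q in((bot,C),(top,C+.06*a)):
            for s in L:
                o,v=ray(d,s);X=o+v*((Q-o)@a)/(v@a);r.append((np.linalg.norm(X-Q)-.017-dr)*1000)
        return np.r_[r,p[1:]*200]
    f=least_squares(res,[.55,0,0],x_scale=[.1,.002,.002],loss="soft_l1");a,C=geo(f.x)
    e=F-C;print(cam,dr,np.degrees(f.x[0]),f.x[1:]*1000,"C",C,"need world mm",e*1000)
E
```

```text
[0, 0] 0 33.416600639511884 [-3.5608  2.1171] C [ 0.573  -0.0847  0.2047] need world mm [-4.057  -1.3653 -3.0734]
[0, 0] 0.0003 32.81229502726201 [-3.8573  2.7011] C [ 0.5729 -0.0847  0.205 ] need world mm [-3.9611 -1.3771 -3.4011]
[0, 0] 0.0006 32.18951703093529 [-4.1434  3.3247] C [ 0.5727 -0.0847  0.2054] need world mm [-3.8402 -1.392  -3.7647]
[-0.0005, -0.001] 0 33.51870997432885 [-4.574   0.7903] C [ 0.574  -0.0849  0.2034] need world mm [-5.1282 -1.2332 -1.7904]
[-0.0005, -0.001] 0.0003 32.91858439941589 [-4.871   1.3663] C [ 0.5739 -0.0849  0.2037] need world mm [-5.036  -1.2446 -2.1111]
[-0.0005, -0.001] 0.0006 32.29936719341002 [-5.1599  1.9811] C [ 0.5738 -0.0848  0.2041] need world mm [-4.9207 -1.2588 -2.4667]
[-0.0002, -0.0007] 0 33.48629638814241 [-4.1102  1.2112] C [ 0.5735 -0.0848  0.2038] need world mm [-4.6471 -1.2925 -2.1974]
[-0.0002, -0.0007] 0.0003 32.885007821257 [-4.4071  1.7896] C [ 0.5735 -0.0848  0.2041] need world mm [-4.5539 -1.304  -2.5201]
[-0.0002, -0.0007] 0.0006 32.264745902378 [-4.6951  2.4071] C [ 0.5733 -0.0848  0.2045] need world mm [-4.4368 -1.3184 -2.8783]
```

```bash
python3 - <<'E'
from h import *
np.set_printoptions(precision=4,suppress=True)
T=dict(np.load("top0.npz"));i=T["img"].astype(int)
m=((i[:,:,0]>140)&(i[:,:,1]>100)&(i[:,:,2]<90)).astype(np.uint8)
a,c,k=blobs(m,(320,255,75,50))[0];ys,xs=np.where(k)
W=np.array([onz(T,p,.015) for p in zip(xs,ys)])
print(a,W[W[:,1].argmin()],W[W[:,1].argmax()],W[:,0].min(),W[:,0].max())
E
```

```text
181 [ 0.4822 -0.1705  0.015 ] [ 0.4454 -0.0747  0.015 ] 0.4335273949410698 0.49124715705679856
```

Request:
move_arm --motion '[{"xyz": [0.09,-0.33,0],"spin": 0},{"xyz": [0.18,-0.66,0],"spin": 0},{"xyz": [0.266,-1,0],"spin": 0}]'

```text
clock: 35.15
tool_pos: [0.514, -0.1588, 0.2206]
tcp_rot: [-0.0, 0.061, 0.998, 0.0]
ft_force: [0.1, -0.8, -0.8]
grip_width: 0.0324
grip_force: 57.9
```

Request:
move_arm --motion '[{"xyz": [0,-0.1,0],"spin": 0.095},{"xyz": [0,-0.22,0],"spin": 0.19},{"xyz": [0,-0.22,0.1],"spin": 0.285},{"xyz": [0,-0.22,0.2],"spin": 0.38},{"xyz": [0,-0.22,0.4],"spin": 0.475},{"xyz": [0,-0.22,0.6],"spin": 0.57},{"xyz": [0,-0.22,0.8],"spin": 0.665},{"xyz": [0,-0.22,1],"spin": 0.76},{"xyz": [0,-0.22,1],"spin": 0.855},{"xyz": [0,-0.22,1],"spin": 0.95},{"xyz": [0,-0.22,1],"spin": 0.962},{"xyz": [0,-0.22,1],"spin": 0.962}]'

```text
clock: 36.35
tool_pos: [0.5123, -0.1761, 0.1407]
tcp_rot: [0.0, 0.728, 0.686, 0.0]
ft_force: [0.2, -0.9, -0.3]
grip_width: 0.0325
grip_force: 57.9
```

Request:
move_arm --motion '[{"xyz": [0,0,0.35],"spin": 0},{"xyz": [0,0,0.7],"spin": 0},{"xyz": [0,0,1],"spin": 0},{"xyz": [0,0,1],"spin": 0}]'

```text
clock: 36.75
tool_pos: [0.5099, -0.1753, 0.0581]
tcp_rot: [-0.003, 0.728, 0.685, -0.001]
ft_force: [-1.5, -0.2, -0.3]
grip_width: 0.0325
grip_force: 57.9
```

Request:
move_arm --motion '[{"xyz": [0,0,0.12],"spin": 0},{"xyz": [0,0,0.21],"spin": 0},{"xyz": [-0.08,0,0.21],"spin": 0},{"xyz": [-0.13,0,0.21],"spin": 0},{"xyz": [-0.13,0,0.21],"spin": 0}]'

```text
clock: 37.25
tool_pos: [0.5121, -0.188, 0.0445]
tcp_rot: [0.001, 0.729, 0.684, 0.0]
ft_force: [-1.0, 0.2, -0.4]
grip_width: 0.0324
grip_force: 57.9
```

Request:
move_arm --motion '[{"xyz": [-0.02,0,0],"spin": 0},{"xyz": [-0.04,0,0],"spin": 0},{"xyz": [-0.04,0,0],"spin": 0}]'

```text
clock: 37.55
tool_pos: [0.5114, -0.1897, 0.0441]
tcp_rot: [-0.0, 0.729, 0.684, 0.0]
ft_force: [0.2, 4.2, 1.0]
grip_width: 0.0326
grip_force: 58.1
```

Request:
move_arm --motion '[{"xyz": [-0.02,0,0],"spin": 0},{"xyz": [-0.02,0,0],"spin": 0}]'

```text
clock: 37.75
tool_pos: [0.5114, -0.1901, 0.0442]
tcp_rot: [-0.001, 0.73, 0.684, 0.001]
ft_force: [1.8, 9.1, 6.2]
grip_width: 0.033
grip_force: 58.5
```

Request:
move_arm --motion '[{"xyz": [-0.015,0,0],"spin": 0},{"xyz": [-0.025,0,0],"spin": 0},{"xyz": [-0.025,0,0],"spin": 0}]'

```text
clock: 38.05
tool_pos: [0.5113, -0.1906, 0.0444]
tcp_rot: [-0.001, 0.73, 0.684, 0.002]
ft_force: [3.1, 15.6, 7.7]
grip_width: 0.0326
grip_force: 58.8
```

Request:
move_arm --motion '[{"xyz": [-0.01,0,0],"spin": 0},{"xyz": [-0.02,0,0],"spin": 0},{"xyz": [-0.02,0,0],"spin": 0}]'

```text
clock: 38.35
tool_pos: [0.5113, -0.1909, 0.0445]
tcp_rot: [-0.002, 0.73, 0.684, 0.002]
ft_force: [4.7, 21.3, 10.8]
grip_width: 0.0329
grip_force: 59.1
```

Request:
move_arm --motion '[{"xyz": [-0.01,0,0],"spin": 0},{"xyz": [-0.02,0,0],"spin": 0},{"xyz": [-0.02,0,0],"spin": 0}]'

```text
clock: 38.65
tool_pos: [0.5112, -0.1911, 0.0447]
tcp_rot: [-0.003, 0.73, 0.683, 0.003]
ft_force: [5.5, 25.7, 14.7]
grip_width: 0.0324
grip_force: 59.5
```

Request:
move_arm --motion '[{"xyz": [0.04,0,0],"spin": 0},{"xyz": [0.045,0,0],"spin": 0},{"xyz": [0.045,0,0],"spin": 0}]'

```text
clock: 38.95
tool_pos: [0.5113, -0.1903, 0.0443]
tcp_rot: [-0.001, 0.729, 0.684, 0.001]
ft_force: [3.1, 13.4, 7.4]
grip_width: 0.0327
grip_force: 58.7
```

Request:
move_arm --motion '[{"xyz": [0,0,-0.01],"spin": 0},{"xyz": [0,0,-0.02],"spin": 0},{"xyz": [0,0,-0.03],"spin": 0},{"xyz": [0,0,-0.03],"spin": 0}]'

```text
clock: 39.35
tool_pos: [0.511, -0.1908, 0.0457]
tcp_rot: [-0.001, 0.73, 0.684, 0.001]
ft_force: [4.5, 10.5, -3.0]
grip_width: 0.0328
grip_force: 57.8
```

Request:
move_arm --motion '[{"xyz": [0,0,-0.01],"spin": 0},{"xyz": [0,0,-0.02],"spin": 0},{"xyz": [0,0,-0.02],"spin": 0}]'

```text
clock: 39.65
tool_pos: [0.5101, -0.1906, 0.047]
tcp_rot: [-0.002, 0.73, 0.684, 0.001]
ft_force: [2.6, 9.9, -3.4]
grip_width: 0.0327
grip_force: 57.7
```

Request:
move_arm --motion '[{"xyz": [0.1,0,0],"spin": 0},{"xyz": [0.25,0,-0.2],"spin": 0},{"xyz": [0.25,0,-0.6],"spin": 0},{"xyz": [0.25,0,-1],"spin": 0}]'

```text
clock: 40.05
tool_pos: [0.5115, -0.1728, 0.1282]
tcp_rot: [-0.001, 0.729, 0.685, -0.001]
ft_force: [0.6, 0.3, -0.6]
grip_width: 0.0326
grip_force: 57.7
```

Request:
move_arm --motion '[{"xyz": [0,0,-0.4],"spin": -0.095},{"xyz": [0,0,-0.8],"spin": -0.19},{"xyz": [0,0,-1],"spin": -0.285},{"xyz": [0,0,-1],"spin": -0.38},{"xyz": [0.2,0.05,-1],"spin": -0.475},{"xyz": [0.4,0.1,-1],"spin": -0.57},{"xyz": [0.6,0.2,-1],"spin": -0.665},{"xyz": [0.8,0.296,-1],"spin": -0.76},{"xyz": [1,0.296,-1],"spin": -0.855},{"xyz": [1,0.296,-1],"spin": -0.95},{"xyz": [1,0.296,-1],"spin": -0.962},{"xyz": [1,0.296,-1],"spin": -0.962}]'

```text
clock: 41.25
tool_pos: [0.5409, -0.0952, 0.2078]
tcp_rot: [0.0, 0.063, 0.998, -0.0]
ft_force: [0.4, -0.1, -0.7]
grip_width: 0.0327
grip_force: 57.9
```

Request:
move_arm --motion '[{"xyz": [0.01,0.14,-0.14],"spin": 0},{"xyz": [0.01,0.14,-0.14],"spin": 0},{"xyz": [0.01,0.14,-0.14],"spin": 0},{"xyz": [0.01,0.14,-0.14],"spin": 0}]'

```text
clock: 41.65
tool_pos: [0.5416, -0.0838, 0.2192]
tcp_rot: [0.0, 0.062, 0.998, -0.0]
ft_force: [0.1, -0.1, 0.2]
grip_width: 0.0327
grip_force: 57.9
```

```bash
python3 snap.py side9.npz
```

```text
[ 0.5415 -0.0839  0.2188] [-0.0002  0.0619  0.9981 -0.0001] 41.8
172 .......################################................
173 .......################################................
174 .......###############################.................
175 .......###############################.................
176 ........#######################BB#####.................
177 ........###############B#######BBB####.................
178 .........############BBBB#######BBB###.................
179 .........#############BBB########BB###.................
180 ..........#######################BBB#..................
181 ..........########################BB#..................
182 ...........#######################BB#..................
183 ...........######################BBB#..................
184 ............#####################BBB#..................
185 ............####################BBB##..................
186 ............################BBBBBBB#...................
187 ............################BBBBBB.....................
188 ...........#################BBBBBB.....................
189 ...........
[... 184 characters left out ...]
#############...........................
193 ............################...........................
194 .............###############...........................
195 ..............##############...........................
196 ...............############............................
197 .......................................................
198 ###....................................................
199 #####..................................................
200 ######.................................................
201 #######..........................######................
202 ########........................#########..............
203 #########......................#############...........
```

```bash
python3 - <<'E'
from joint import *
np.set_printoptions(precision=4,suppress=True)
d,b,m=chans("side9.npz");T=np.array([.5415,-.0839,.2188]);q=2*np.arctan2(.9981,.0619);ex=np.array([np.cos(q),np.sin(q),0])
top=[edge(b,y,340,356,30,False) for y in range(178,186)];mt=m.T
bot=[edge(m,y,320,337,.5) for y in range(189,196)]+[(x,edge(mt,x,186,199,.5,False)[0]) for x in range(331,336)]
print(np.round(bot[-5:],2).tolist())
F=np.array([.5689,-.0861,.2016]);cam=[-.0003,-.0007]
for dr in(0,.0003,.0006):
    def geo(p):
        a=ex*np.sin(p[0])+[0,0,np.cos(p[0])];return a,T+[0,0,.019+p[2]]+ex*p[1]-.0445*a
    def res(p):
        a,C=geo(p);C=C+[*cam,0];r=[]
        for L,Q in((bot,C),(top,C+.06*a)):
            for s in L:
                o,v=ray(d,s);X=o+v*((Q-o)@a)/(v@a);r.append((np.linalg.norm(X-Q)-.017-dr)*1000)
        return np.r_[r,p[1:]*200]
    f=least_squares(res,[.55,0,0],x_scale=[.1,.002,.002],loss="soft_l1");a,C=geo(f.x)
    e=(F-C)*1000;ey=np.array([ex[1]*1,-ex[0],0]);ey=np.array([-ex[1],ex[0],0])
    print(dr,np.degrees(f.x[0]),f.x[1:]*1000,"C",C,"need world",e,"tool units x %.3f y %.3f z %.3f"%(e@ex/80,-(e@ey)/80,-e[2]/80))
E
```

```text
[[331.0, 196.7], [332.0, 196.85], [333.0, 196.95], [334.0, 196.9], [335.0, 196.7]]
0 33.64585660646196 [-4.231   1.0889] C [ 0.5702 -0.0875  0.2018] need world [-1.2653  1.3692 -0.2436] tool units x 0.018 y 0.015 z 0.003
0.0003 33.02566877474012 [-4.4746  1.6817] C [ 0.57   -0.0874  0.2022] need world [-1.1076  1.3496 -0.5717] tool units x 0.016 y 0.015 z 0.007
0.0006 32.40659491100228 [-4.7003  2.3044] C [ 0.5698 -0.0874  0.2025] need world [-0.9302  1.3275 -0.9345] tool units x 0.014 y 0.015 z 0.012
```

Request:
move_arm --motion '[{"xyz": [0.08,-0.33,0],"spin": 0},{"xyz": [0.16,-0.66,0],"spin": 0},{"xyz": [0.225,-1,0],"spin": 0}]'

```text
clock: 42.1
tool_pos: [0.5133, -0.1616, 0.2188]
tcp_rot: [-0.0, 0.061, 0.998, -0.0]
ft_force: [1.6, 0.1, -1.2]
grip_width: 0.0323
grip_force: 57.9
```

Request:
move_arm --motion '[{"xyz": [0,-0.1,0],"spin": 0.095},{"xyz": [0,-0.186,0],"spin": 0.19},{"xyz": [0,-0.186,0.1],"spin": 0.285},{"xyz": [0,-0.186,0.2],"spin": 0.38},{"xyz": [0,-0.186,0.4],"spin": 0.475},{"xyz": [0,-0.186,0.6],"spin": 0.57},{"xyz": [0,-0.186,0.8],"spin": 0.665},{"xyz": [0,-0.186,1],"spin": 0.76},{"xyz": [0,-0.186,1],"spin": 0.855},{"xyz": [0,-0.186,1],"spin": 0.95},{"xyz": [0,-0.186,1],"spin": 0.962}]'

```text
clock: 43.2
tool_pos: [0.5119, -0.1758, 0.1386]
tcp_rot: [-0.0, 0.73, 0.683, -0.0]
ft_force: [-0.8, 0.6, -0.9]
grip_width: 0.0325
grip_force: 57.9
```

Request:
move_arm --motion '[{"xyz": [0,0,0.35],"spin": 0},{"xyz": [0,0,0.7],"spin": 0},{"xyz": [0,0,1],"spin": 0}]'

```text
clock: 43.5
tool_pos: [0.5121, -0.1759, 0.0582]
tcp_rot: [0.0, 0.728, 0.685, 0.0]
ft_force: [0.1, -0.3, -0.9]
grip_width: 0.0325
grip_force: 57.9
```

Request:
move_arm --motion '[{"xyz": [0,0,0.15],"spin": 0},{"xyz": [-0.08,0,0.2],"spin": 0},{"xyz": [-0.14,0,0.2],"spin": 0},{"xyz": [-0.18,0,0.2],"spin": 0},{"xyz": [-0.22,0,0.2],"spin": 0},{"xyz": [-0.22,0,0.2],"spin": 0}]'

```text
clock: 44.1
tool_pos: [0.5116, -0.1909, 0.0442]
tcp_rot: [-0.001, 0.73, 0.683, 0.002]
ft_force: [3.1, 12.7, 1.9]
grip_width: 0.0329
grip_force: 58.5
```

Request:
move_arm --motion '[{"xyz": [-0.02,0,-0.015],"spin": 0},{"xyz": [-0.02,0,-0.03],"spin": 0},{"xyz": [-0.02,0,-0.045],"spin": 0},{"xyz": [-0.02,0,-0.045],"spin": 0}]'

```text
clock: 44.5
tool_pos: [0.5108, -0.1925, 0.0472]
tcp_rot: [-0.001, 0.73, 0.684, 0.001]
ft_force: [3.4, 10.5, -2.5]
grip_width: 0.0324
grip_force: 58.5
```

Request:
move_arm --motion '[{"xyz": [0.1,0,0],"spin": 0},{"xyz": [0.25,0,-0.2],"spin": 0},{"xyz": [0.25,0,-0.6],"spin": 0},{"xyz": [0.25,0,-1],"spin": 0}]'

```text
clock: 44.9
tool_pos: [0.5121, -0.1749, 0.1281]
tcp_rot: [0.0, 0.729, 0.685, -0.0]
ft_force: [1.2, -0.8, -0.3]
grip_width: 0.0328
grip_force: 58.6
```

Request:
move_arm --motion '[{"xyz": [0,0,-0.4],"spin": -0.095},{"xyz": [0,0,-0.8],"spin": -0.19},{"xyz": [0,0,-1],"spin": -0.285},{"xyz": [0,0,-1],"spin": -0.38},{"xyz": [0.2,0.05,-1],"spin": -0.475},{"xyz": [0.4,0.1,-1],"spin": -0.57},{"xyz": [0.6,0.2,-1],"spin": -0.665},{"xyz": [0.8,0.3,-1],"spin": -0.76},{"xyz": [1,0.3,-1],"spin": -0.855},{"xyz": [1,0.3,-1],"spin": -0.95},{"xyz": [1,0.3,-1],"spin": -0.962}]'

```text
clock: 46.0
tool_pos: [0.5416, -0.0965, 0.2077]
tcp_rot: [0.001, 0.06, 0.998, -0.001]
ft_force: [0.6, 0.2, 0.0]
grip_width: 0.0325
grip_force: 58.6
```

Request:
move_arm --motion '[{"xyz": [0.01,0.174,-0.16],"spin": 0},{"xyz": [0.01,0.174,-0.16],"spin": 0},{"xyz": [0.01,0.174,-0.16],"spin": 0},{"xyz": [0.01,0.174,-0.16],"spin": 0}]'

```text
clock: 46.4
tool_pos: [0.5421, -0.0828, 0.2196]
tcp_rot: [0.0, 0.062, 0.998, -0.0]
ft_force: [-0.5, 1.1, -1.1]
grip_width: 0.0325
grip_force: 58.6
```

```bash
python3 snap.py side10.npz | tail -28
```

```text
176 .......########################BB####..................
177 ........#######################BBB###..................
178 ........#############BBB########BB###..................
179 .........#############BB#########BB##..................
180 .........########################BB##..................
181 ..........#######################BBB#..................
182 ..........#######################BBB#..................
183 ...........######################BBB#..................
184 ...........######################BBB#..................
185 ............###################BBBB##..................
186 .............###############BBBBBBB....................
187 ............################BBBBBB.....................
188 ............################BBBBBB.....................
189 ............################BBBB.......................
190 ............################BBB........................
191 ............#################..........................
192 ............################...........................
193 ............################...........................
194 .............###############...........................
195 .............##############............................
196 ..............#############............................
197 ................######.................................
198 ###....................................................
199 #####..................................................
200 ######...........................###...................
201 #######.........................#######................
202 ########.......................##########..............
203 #########......................###########.............
```

```bash
python3 - <<'E'
from joint import *
np.set_printoptions(precision=4,suppress=True)
d,b,m=chans("side10.npz");T=np.array([.5420,-.0828,.2193]);q=2*np.arctan2(.9981,.0619);ex=np.array([np.cos(q),np.sin(q),0])
top=[edge(b,y,340,356,30,False) for y in range(177,185)];mt=m.T
bot=[edge(m,y,320,337,.5) for y in range(190,197)]+[(x,edge(mt,x,186,199,.5,False)[0]) for x in range(331,336)]
print(np.round(bot[-5:],2).tolist())
F=np.array([.5689,-.0861,.2016]);cam=[-.0003,-.0007]
for dr in(0,.0003,.0006):
    def geo(p):
        a=ex*np.sin(p[0])+[0,0,np.cos(p[0])];return a,T+[0,0,.019+p[2]]+ex*p[1]-.0445*a
    def res(p):
        a,C=geo(p);C=C+[*cam,0];r=[]
        for L,Q in((bot,C),(top,C+.06*a)):
            for s in L:
                o,v=ray(d,s);X=o+v*((Q-o)@a)/(v@a);r.append((np.linalg.norm(X-Q)-.017-dr)*1000)
        return np.r_[r,p[1:]*200]
    f=least_squares(res,[.55,0,0],x_scale=[.1,.002,.002],loss="soft_l1");a,C=geo(f.x)
    e=(F-C)*1000;ey=np.array([-ex[1],ex[0],0])
    print(dr,np.degrees(f.x[0]),f.x[1:]*1000,"C",C,"need world",e,"tool units x %.3f y %.3f z %.3f"%(e@ex/80,-(e@ey)/80,-e[2]/80))
E
```

```text
[[331.0, 197.2], [332.0, 197.55], [333.0, 197.75], [334.0, 197.7], [335.0, 197.6]]
0 31.183377447785926 [-3.5009  0.9337] C [ 0.5683 -0.0861  0.2012] need world [ 0.5614 -0.0205  0.4367] tool units x -0.007 y 0.001 z -0.005
0.0003 30.48631088962235 [-3.8244  1.4668] C [ 0.5682 -0.0861  0.2014] need world [ 0.7016 -0.0379  0.1811] tool units x -0.009 y 0.001 z -0.002
0.0006 29.74842303825623 [-4.1355  2.0565] C [ 0.568  -0.086   0.2017] need world [ 0.8848 -0.0607 -0.1211] tool units x -0.011 y 0.001 z 0.002
```

The tilt now measures about 30.5° and the underside centre is within 1 mm of the focus point. One small nudge, then I hand in.

Request:
move_arm --motion '[{"xyz": [-0.008,0,-0.002],"spin": 0},{"xyz": [-0.008,0,-0.002],"spin": 0},{"xyz": [-0.008,0,-0.002],"spin": 0}]'

```text
clock: 46.85
tool_pos: [0.5427, -0.0829, 0.2194]
tcp_rot: [-0.0, 0.062, 0.998, -0.0]
ft_force: [-0.4, -0.5, -0.3]
grip_width: 0.0327
grip_force: 58.6
```

```bash
python3 -c "
from station import r
print(r.hand_in())"
```

```text
the job is handed in; nothing more can be done
None
```

I handed the job in at 46.9 s with no verdict returned: the dial is at the zero mark to within about 1° and released, and the blue barrel is held at the focus point by my camera measurements (underside centre within about 1 mm, tilt about 30.5° against the 30° wanted), set by nudging it in the grip against its nest pocket and the console's side because the tool itself can't tilt.

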